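# Present a notched glass plate label up

## Robot

A 7-joint arm with a two-finger parallel gripper is mounted at the origin on the work surface. World frame = base frame: x ahead of the robot, y to its left, z up, the work surface at z = 0. Lengths are in m, angles in degrees, forces in N, time in s.
With the tool pointing down it reaches from about 0.4 to 0.9 m from the base axis. Payload 5.6 kg.
Tool frame: the origin (TCP) lies at the very end of the fingers, on their centre line; the grasp point (between the pads) lies robot.grip_depth behind it (robot.grip_depth is the distance from the TCP to the grasp point, in m); z points along the fingers, y is the direction in which the jaws open and shut (so a half turn about z gives the same grasp; the last joint's range is limited). The gripper opens to 92 mm and grips with 3 to 60 N. Pads are 20 mm wide; open, the fingers measure 128 mm over their backs; the gripper's body (75 mm by 189 mm) begins 69 mm behind the grasp point.
Start: joints at [63.255, 26.786, -0.665, 91.828, 0.344, 61.387, -3.226], TCP at [0.267, -0.593, 0.187] pointing down, gripper open.
Joint ranges: [-144.91, 144.91], [-17.63, 115.5], [-89.93, 88.59], [15.96, 139.68], [-74.01, 254.01], [8.47, 105.57], [-167.45, 167.45]. Speed limits (degrees/s): [147.25, 147.25, 180, 180, 180, 180, 180].

## Interface

Orientations are given as [roll, pitch, yaw] about the fixed x, y, z axes, in that order (R = Rz(yaw) Ry(pitch) Rx(roll)).
In Python, from plant import robot gives the robot as it stands.
- The arm moves only by the tool apply_moves, never from a script. Its argument "rows" is a list of rows, each an object of numbers: "dx", "dy", "dz": the shift along the tool's x, y, z as a fraction of full scale; "rx", "ry", "rz": the turn, a rotation vector about the tool's x, y, z as a fraction of full scale; "jaw": the opening, from -1 (shut) to 1 (fully open). A call has 1 to 10 rows; each row shifts and turns the commanded pose from where the row before left it, along the tool's axes as they then stand; what a row does not reach is not made up. Full scale, the value 1, is 20 mm for a shift and 0.08 rad for a turn. A row lasts 1/10 s, in which the tool goes at most 50 mm and 8.59 degrees, less where a joint would pass 70% of its speed; a pose out of reach is approached as far as the arm can. A call with a number of a shift or a turn outside -1 to 1 is refused whole. A call with a gripper value outside its range is refused whole. The fingers move at their own pace and stop on an object; "newtons" is the grip in N (left out, the last holds). Time passes only in rows, so rows that do not move let the fingers close. It gives the time, the measured TCP pose, the force and the opening at its end, in the units of the state.
- robot.state(): the state, without advancing time (a new reading comes with each control period).
- robot.get_image(name): name is "side" or "top"; returns a dict with "frame" (400x640x3 uint8, red, green, blue), "range_z" (400x640 float32, m along the optical axis (not along the pixel's ray), 0 where there is no reading), "vertical_fov" (degrees; the focal length in pixels is half the picture's height over the tangent of half this angle, whatever the lens; pixels are square), "cx", "cy" (the principal point, pixels), "pose" (4x4, takes a point from camera to world coordinates). Camera axes: x right, y up, looking along -z (the intrinsics and any distortion apply to the point x, -y, -z); pixel columns grow to the right and rows downward; lengths in m; the calibration is good to about 2 mm. A picture is of the moment at which its call begins.
- robot.job_done(): hands the job in, once; it reports no verdict.
The state is a dict: "t": time; "q": joint angles; "qd": joint speeds; "effort": joint torques, N m; "eef_pos": TCP position; "tool_rot": TCP orientation; "ft_force": force on the tool from outside, world axes, zero at the start; "ft_torque": the same for the moment, N m; "finger_gap": finger opening in m.
Only numpy, scipy, OpenCV 4.12 (cv2) and the standard library are available. Lean on these libraries where they do the work, as an engineer would, in place of code of your own. Each camera call takes 0.05 s, during which the arm holds its last target. There are 200 camera calls.

## Task

Fold both flaps of the carton right back, about level with its rim, and take out the glass plate that stands inside, gripping only clear glass: the frosted end, which is the one with the small corner notch and carries the label on one face, must not be touched by the fingers. Then hold the plate up in the air with the frosted end above the middle of the mustard envelope, 10 to 25 cm over the table, tipped so that the label face looks up (lying back halfway to flat, 45 degrees, or flatter). Finish while still holding it still there, and leave the cube, the disc and the red case where they are.

Things in the scene. Friction and masses are not known exactly. Their poses are not given: they have to be found in the camera images.
- carton_rim (a point): Centre of the open top of the cardboard carton, which is fixed to the table: 166 x 166 mm outside, 80 mm high, wall and floor 4 mm. This point is 80 mm above the table. Axes: z up, y towards the left flap's side, x along both flap hinges.
- flap_left_hinge (a point): Middle of the left flap's hinge, on the carton's +y rim, 81 mm from the carton's centre and 81.5 mm above the table; the hinge line runs along the carton's x. Axes as the carton.
- flap_right_hinge (a point): The same for the right flap, on the carton's -y rim.
- flap_left (a joint): Angle of the left flap: a stiff cardboard panel 62 mm from hinge to free edge, 160 mm along the hinge, 3 mm thick. 0 = level, closed inward over the carton; 1.57 = upright; 3.14 = folded back level outward (stop at 3.3). Starts ajar at 0.4 to 0.9, so a gap of 45 mm or more is left between the two free edges. Light friction holds it where it is left; it yields to under 1 N at its edge, whose height rises to 143 mm above the table as it passes upright.
- flap_right (a joint): The same for the right flap.
- plate_center (a point): Centre of the loose glass plate, 100 mm long (its x), 8 mm thick (its y), 60 mm tall (its z), 100 to 150 g. It stands on its long edge inside the carton in the slot of a grey plastic stand (90 x 31 mm, slot 11 mm wide, walls up to 18 mm above the carton floor and 14 mm above the foot of the plate); its top edge starts 12 mm below the rim. It may face any way round. Its +x points to the frosted, notched end, its z up at the start, its +y out of the face that bears the label.
- notch (a point): Centre of the small corner notch, 15 mm by 15 mm, cut out of the upper corner of the plate's frosted end, 42.5 mm along +x and 22.5 mm up from plate_center. Seen facing the label with the notch at the top, the notch is at the upper left.
- plate_frost: The frosted, whitish, opaque end of the plate: the last 40 mm, from 10 to 50 mm along the plate's +x; a white paper label 26 x 30 mm is on its +y face only. Origin at its centre, 30 mm along +x from plate_center; axes as plate_center. Not to be touched by the fingers.
- plate_glass: The clear greenish glass part of the plate, the other 60 mm, from 10 mm along +x to 50 mm along -x of plate_center, full 60 mm height. Origin at its centre, 20 mm along -x from plate_center; axes as plate_center. This is where to grip (8 mm across the faces).
- envelope_center (a point): Middle of the top of the mustard paper envelope, 120 x 180 x 2 mm, flat and fixed on the table; z up, y along its long side.
- cube_sample: Bystander: loose aluminium cube, 40 mm; origin at the centre of its underside.
- disc_sample: Bystander: loose steel disc, 60 mm across, 35 mm high; origin at the centre of its underside.
- marker_case: Bystander: loose red plastic case, 50 x 100 x 22 mm; origin at the centre of its underside.
Not all that is in view belongs to the job. What is shaped like the part that bears envelope_center but black or turquoise is not meant.

How it is judged (in metres and radians):
On the way, in this order (a step that is already met when the one before it is completed fails the run):
1. both flaps are folded back (value of joint each of flap_left, flap_right above 2.4 rad), for 0.2 s.
2. the plate is lifted clear of the carton in the fingers (height (world z) of plate_center above 0.1 m and contact force between the fingers and plate_glass above 1 N), for 0.2 s.
At the end, for the whole second after the job is handed in: Both flaps beyond 2.4 rad; clear glass held (over 1 N) and still (under 0.03 m/s), plate centre 9 to 27 cm above the table, frosted end's centre within 40 mm horizontally of the envelope's middle, label normal within 55 degrees of straight up (all of step 1 and contact force between the fingers and plate_glass above 1 N and height (world z) of plate_center between 0.09 and 0.27 m and horizontal distance between plate_frost and envelope_center below 0.04 m and angle between plate_center's own y axis and vertical below 0.96 rad and linear speed of plate_glass below 0.03 m/s); the arm keeps its last pose, push and grip.
It fails at once if the fingers touch the frosted end (contact force between the fingers and plate_frost above 0.5 N).
It fails at once if the cube is moved more than 25 mm (distance of cube_sample from where it was at the start of the episode above 0.025 m).
It fails at once if the disc is moved more than 25 mm (distance of disc_sample from where it was at the start of the episode above 0.025 m).
It fails at once if the red case is moved more than 25 mm (distance of marker_case from where it was at the start of the episode above 0.025 m).
It also fails if it takes over 64 s, if anything falls off the work surface, if the arm or the gripper's body presses on something with over 40 N, if the wrist force passes 120 N, or if a joint passes its speed limit or range.

## Working session

There is one attempt and no reset: what is moved stays moved. The work goes in short steps, Python scripts to look and compute and a tool call to move; the robot and the scene stay as the last step left them, time stands still between calls to the robot, and variables do not carry over. Pictures are saved under pics/ and viewed, about 8 in all and at most 12, crops included, and the job is handed in when it is done.

Besides the shell and the picture viewer there is one more tool, called after "Emit:" in YAML: its name, and indented under it one key for each argument. apply_moves: Moves the arm, as the interface text tells. Its arguments: {"type":"object","properties":{"rows":{"type":"array","items":{"type":"object","properties":{"dx":{"type":"number"},"dy":{"type":"number"},"dz":{"type":"number"},"rx":{"type":"number"},"ry":{"type":"number"},"rz":{"type":"number"},"jaw":{"type":"number"}}}},"newtons":{"type":"number"}},"required":["rows"]}

```bash
ls; mkdir -p pics
cat > h.py <<'E'
import numpy as np, cv2, pickle
from plant import robot
def grab(n,tag):
    im=robot.get_image(n); pickle.dump(im,open(f'pics/{tag}.pkl','wb'))
    cv2.imwrite(f'pics/{tag}.png',im['frame'][:,:,::-1]); return im
def cloud(im):
    h,w=im['range_z'].shape; f=h/2/np.tan(np.radians(im['vertical_fov'])/2)
    u,v=np.meshgrid(np.arange(w),np.arange(h)); z=im['range_z']
    P=np.stack([(u-im['cx'])/f*z,-(v-im['cy'])/f*z,-z,np.ones_like(z)],-1)
    W=(P@np.asarray(im['pose']).T)[...,:3]; W[z==0]=np.nan; return W
E
python3 - <<'E'
from h import *
for n in('side','top'):
    im=grab(n,n+'0'); print({k:im[k] for k in im if k not in('frame','range_z')})
print(robot.state(), robot.grip_depth)
E
```

```text
pics
{'vertical_fov': 47.95567976656617, 'cx': 314.1823875078211, 'cy': 196.5138385871563, 'pose': array([[ 0.9884952 ,  0.07826616, -0.12942816,  0.33364007],
       [-0.15109477,  0.55000594, -0.82137923, -1.27154319],
       [ 0.00690006,  0.83148534,  0.55550384,  0.90269591],
       [ 0.        ,  0.        ,  0.        ,  1.        ]])}
{'vertical_fov': 44.142309577018246, 'cx': 325.98619171407825, 'cy': 201.65016063689413, 'pose': array([[ 0.02101909,  0.98395474, -0.17717581,  0.27432537],
       [-0.99976405,  0.01971464, -0.00911986, -0.08754044],
       [-0.00548058,  0.17732569,  0.98413696,  1.49941157],
       [ 0.        ,  0.        ,  0.        ,  1.        ]])}
{'t': 0.1, 'q': array([63.25459836, 26.83233184, -0.66529299, 91.87538895,  0.34378921,
       61.38605242, -3.22582324]), 'qd': array([-0.06810137, -0.1020208 ,  0.03388502, -0.12879076,  0.06668632,
        0.06506077,  0.01137383]), 'effort': array([ 5.08367284e-04, -5.21646094e+01, -1.27573989e-02, -2.44365335e+01,
       -5.68204431e-02,  1.41169864e-02,  7.73229885e-05]), 'eef_pos': array([ 0.26700176, -0.59200647,  0.18632188]), 'tool_rot': array([-1.79908429e+02,  6.40409822e-03,  2.42783770e+01]), 'ft_force': array([0.34607393, 0.71538372, 0.5689475 ]), 'ft_torque': array([-0.005977  ,  0.02838595, -0.01140489]), 'finger_gap': 0.09190978547822819} 0.0187
```

View pics/side0.png

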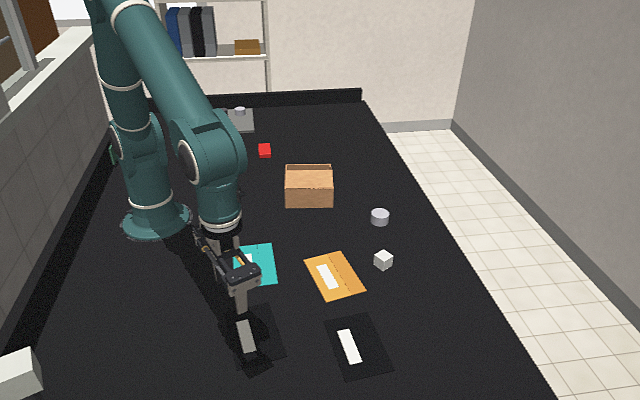

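View pics/top0.png

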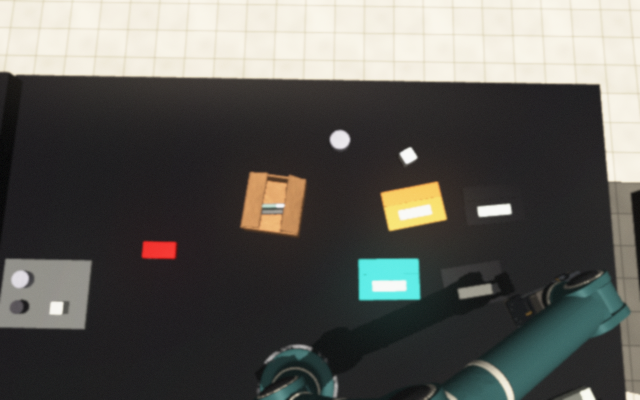

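The side view shows the carton at about (309,186), with the mustard envelope at (335,275), the disc at (380,217), the cube at (383,260) and the red case at (264,150). In the top view the carton is at (274,204) with the plate at about (273,208), and the envelope is at (414,205).

```bash
cat > m.py <<'E'
from h import *
im=pickle.load(open('pics/top0.pkl','rb')); W=cloud(im); F=im['frame'].astype(int)
np.set_printoptions(precision=4,suppress=True)
hsv=cv2.cvtColor(im['frame'],cv2.COLOR_RGB2HSV)
def rect(m,name):
    P=W[m]; P=P[~np.isnan(P[:,0])]
    r=cv2.minAreaRect((P[:,:2]*1000).astype(np.float32)); print(name,len(P),r,'z',np.percentile(P[:,2],[5,50,95]))
v,u=np.mgrid[0:400,0:640]
box=lambda a,b,c,d:(u>=a)&(u<=b)&(v>=c)&(v<=d)
hsvm=lambda lo,hi:(cv2.inRange(hsv,lo,hi)>0)
rect(box(370,455,175,235)&(W[...,2]<.02)&(F.sum(2)>200),'env')
rect(box(130,190,230,270)&hsvm((0,150,80),(8,255,255)),'red')
rect(box(320,360,120,160)&(W[...,2]>.02),'disc')
rect(box(395,420,140,170)&(W[...,2]>.02),'cube')
rect(box(230,320,160,245)&(W[...,2]>.03),'carton+')
print('table z',np.nanmedian(W[100:130,500:560,2]))
c=slice(165,242),slice(232,316)
f=cv2.resize(im['frame'][c],None,fx=8,fy=8,interpolation=cv2.INTER_CUBIC)
cv2.imwrite('pics/c0.png',f[:,:,::-1])
for vv in range(168,242,4): print(vv,' '.join('%3d'%(1000*x) if x==x else ' . ' for x in W[vv,236:312:3,2]))
E
python3 m.py
```

```text
env 2536 ((537.1472778320312, -343.9658508300781), (130.69949340820312, 191.87815856933594), 12.338852882385254) z [-0.0052  0.0005  0.0061]
red 635 ((386.3123474121094, 431.22650146484375), (110.96282958984375, 55.39748001098633), 88.89761352539062) z [-0.0014  0.0191  0.025 ]
disc 298 ((735.8367919921875, -110.08255004882812), (60.74193572998047, 55.740455627441406), 1.1052470207214355) z [0.026  0.0328 0.0374]
cube 194 ((687.7029418945312, -320.2264709472656), (41.04660415649414, 42.493064880371094), 29.450214385986328) z [0.0238 0.0375 0.043 ]
carton+ 2342 ((524.1437377929688, 82.2774887084961), (166.96917724609375, 167.43939208984375), 83.3843002319336) z [0.0513 0.095  0.1224]
table z -0.001737371375168939
168   1  -1  -1  -4   0   1  -3  -6   0   1  -3   0  -1  -6  -1  -7  -1   0  -1  -2  -2  -1  -6 -11  -1  -4
172  -4   0  -2   0   7  76 -11  -1  -2  -4  -3  -5  -1  -4  -3  -2  -5  -7   5   3   1   0   5  -7   0   2
176   0   0  -4  -4  -1  84  88  93 100 106 111  71  78  .   77  83   2   1 120 115  -1  -5  -2  -9  -3  -5
180  -2   0  -7   4  76  89  90 103 105 107   4   9  2
[... 973 characters left out ...]
  -3   0   3 119 116 112 101  83  81  -3  -7   1  -1
220   3   0  75  90  94  95 103 106   0   0   4   9   1   0   0 128 118 113 103 102  89  62  -3  -5  -6  -4
224  -3  -3  82  92  95 102 107 113   5   5   4   2  -1  -1   1 128 116 115 103  95  78  37  -4  -7   5  -4
228   5  -5  45  54  73  80  78  83   2   9   3  -5   2   0   0 120 115 108 103  89  83   8  -1   0  -3   1
232   0  -1  -1   0  -4   0   0   0   8  15  22  34  54  62  76  79  76  76   6  93  87   0  -6   0   0   3
236  -4  -1  -3  -4  -1  -7   0   1   4   6  -6  -3   0  -3  -2   0  -2   0   3  21  31  -5   0  -2  -2  -4
240  -2   2   0   0  -1   1  -1  -3   1  -6  -4  -2  -2  -7  -2   9  -5  -1   0   1   0   1   2   2  -3   3
```

View pics/c0.png

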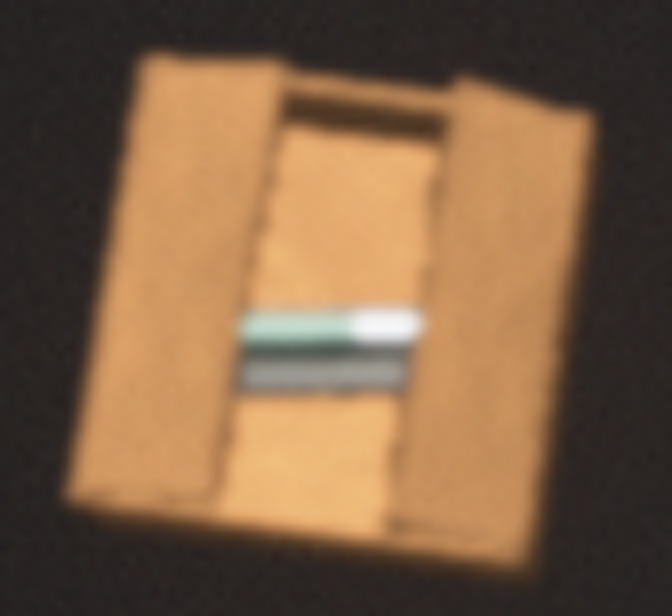

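The crop shows the clear green end at left (240–350,328) and the frosted white end at right (350–420,325). So plate +x points roughly to world −y and the label faces world +x. Next I fit the flap planes to get the hinge direction.

```bash
cat > m2.py <<'E'
from m import *
print('-----')
def fit(mask,name):
    P=W[mask]
    c=P.mean(0); 
    for _ in range(3):
        n=np.linalg.svd(P-P.mean(0),full_matrices=False)[2][2]; c=P.mean(0)
        d=(P-c)@n; P=P[abs(d)<.008]
    n*=np.sign(n[2]); h=np.cross(n,[0,0,1.]); h/=np.linalg.norm(h); h*=np.sign(h[0])
    print(name,len(P),'ang',np.arccos(n[2]),'hinge yaw',np.degrees(np.arctan2(h[1],h[0])),'c',c)
    z0=.0815+.003; 
    g=np.cross(h,n); g*=np.sign(g[2]); print(' hinge pt',c+g*(z0-c[2])/g[2], 'edge z',P[:,2].max())
fl=lambda a,b:box(a,b,176,226)&(W[...,2]>.084)&(W[...,2]<.125)
fit(fl(240,270),'left'); fit(fl(280,306),'right')
# box rim outline
m=box(262,288,202,207)&(W[...,2]>.055)&(W[...,2]<.075)
P=W[m]; print('plate top',len(P),np.nanmedian(P,0)); q=cv2.fitLine((P[:,:2]*1000).astype(np.float32),cv2.DIST_HUBER,0,.01,.01).ravel(); print(q)
# env by color
rect(box(370,455,175,235)&hsvm((10,100,60),(35,255,255)),'env2')
s=pickle.load(open('pics/side0.pkl','rb')); Ws=cloud(s); hs=cv2.cvtColor(s['frame'],cv2.COLOR_RGB2HSV)
ms=(cv2.inRange(hs,(10,120,100),(30,255,255))>0); ms[:245]=0; ms[305:]=0; ms[:,:300]=0; ms[:,370:]=0
r=cv2.minAreaRect((Ws[ms][:,:2]*1000).astype(np.float32)); print('env side',r,np.nanmedian(Ws[ms][:,2]))
mc=(cv2.inRange(hs,(5,60,60),(30,255,255))>0); mc[:160]=0;mc[212:]=0;mc[:,:280]=0;mc[:,340:]=0
P=Ws[mc]; print('carton side',cv2.minAreaRect((P[P[:,2]>.03][:,:2]*1000).astype(np.float32)),np.percentile(P[:,2],98))
E
python3 m2.py | sed -n '/-----/,$p'
```

```text
-----
left 810 ang 0.5004072277580538 hinge yaw -6.927080756847724 c [0.5252 0.1334 0.0983]
 hinge pt [0.5282 0.1586 0.0845] edge z 0.11794398508341564
right 714 ang 0.8111340241866304 hinge yaw -6.416252104106435 c [0.523  0.0226 0.1053]
 hinge pt [0.5207 0.0029 0.0845] edge z 0.12483939674821465
plate top 73 [0.5181 0.0823 0.0647]
[  0.0752  -0.9972 518.1757  83.4412]
env2 2184 ((537.6494140625, -343.23907470703125), (131.38336181640625, 193.1555633544922), 12.133923530578613) z [-0.0053  0.0003  0.0061]
env side ((539.2659912109375, -341.63055419921875), (126.01859283447266, 181.6593017578125), 13.0131196975708) 0.0021618869890545067
carton side ((525.5244750976562, 78.7134780883789), (180.1753387451172, 165.6710205078125), 83.21009826660156) nan
```

Emit:
apply_moves:
  rows:
    - {"rz":-1,"jaw":-1}
    - {"rz":-1,"jaw":-1}
    - {"rz":-1,"jaw":-1}
    - {"rz":-1,"jaw":-1}
    - {"rz":-1,"jaw":-1}
    - {"rz":-1,"jaw":-1}
    - {"rz":-1,"jaw":-1}
    - {"rz":-1,"jaw":-1}
    - {"rz":-1,"jaw":-1}
    - {"rz":-1,"jaw":-1}
  newtons: 10

```text
validation failed for argument at $.ro...
```

Emit:
apply_moves:
  rows:
    - {"rz":-1,"jaw":-1}
    - {"rz":-1,"jaw":-1}
    - {"rz":-0.87,"jaw":-1}
    - {"jaw":-1,"dx":1,"dy":0.32}
    - {"jaw":-1,"dx":1,"dy":0.32}
    - {"jaw":-1,"dx":1,"dy":0.32}
    - {"jaw":-1,"dx":1,"dy":0.32}
    - {"jaw":-1,"dx":1,"dy":0.32}
    - {"jaw":-1,"dx":1,"dy":0.32}
    - {"jaw":-1,"dx":1,"dy":0.32}

```text
validation failed for argument at $.ro...
```

Emit:
apply_moves:
  rows:
    - {"jaw":-1,"dx":1,"dy":0.32}
    - {"jaw":-1,"dx":1,"dy":0.32}
    - {"jaw":-1,"dx":1,"dy":0.32}
    - {"jaw":-1,"dx":1,"dy":0.32}
    - {"jaw":-1,"dx":1,"dy":0.32}
    - {"jaw":-1,"dx":1,"dy":0.32}
    - {"jaw":-1,"dx":1,"dy":0.32}
    - {"jaw":-1,"dx":1,"dy":0.32}
    - {"jaw":-1,"dx":1,"dy":0.32}
    - {"jaw":-1,"dx":1,"dy":0.32}

```text
validation failed for argument at $.ro...
```

Emit:
apply_moves:
  rows:
    - {"jaw":-1,"dx":1,"dy":0.32}
    - {"jaw":-1,"dx":1,"dy":0.32}
    - {"jaw":-1,"dx":1,"dy":0.32}
    - {"jaw":-1,"dx":1,"dy":0.32}
    - {"jaw":-1,"dx":1,"dy":0.32}
    - {"jaw":-1,"dx":1,"dy":0.32}
    - {"jaw":-1,"dx":1,"dy":0.32}
    - {"jaw":-1,"dx":1,"dy":0.32}
    - {"jaw":-1,"dx":1,"dy":0.32}
    - {"jaw":-1,"dx":1,"dy":0.32}

```text
validation failed for argument at $.ro...
```

Emit:
apply_moves:
  rows:
    - {"dx":0,"dy":0,"dz":0,"rx":0,"ry":0,"rz":-1,"jaw":-1}
  newtons: 10

```text
t: 0.2
eef_pos: [0.2671, -0.5921, 0.1865]
tool_rot: [-179.9, 0.0, 29.0]
ft_force: [0.5, 0.1, -0.1]
finger_gap: 0.0857
```

Emit:
apply_moves:
  rows:
    - {"dx":0,"dy":0,"dz":0,"rx":0,"ry":0,"rz":-1,"jaw":-1}
    - {"dx":0,"dy":0,"dz":0,"rx":0,"ry":0,"rz":-1,"jaw":-1}
    - {"dx":0,"dy":0,"dz":0,"rx":0,"ry":0,"rz":-1,"jaw":-1}
    - {"dx":0,"dy":0,"dz":0,"rx":0,"ry":0,"rz":-1,"jaw":-1}
    - {"dx":0,"dy":0,"dz":0,"rx":0,"ry":0,"rz":-1,"jaw":-1}
    - {"dx":0,"dy":0,"dz":0,"rx":0,"ry":0,"rz":-1,"jaw":-1}
    - {"dx":0,"dy":0,"dz":0,"rx":0,"ry":0,"rz":-1,"jaw":-1}
    - {"dx":0,"dy":0,"dz":0,"rx":0,"ry":0,"rz":-1,"jaw":-1}
    - {"dx":0,"dy":0,"dz":0,"rx":0,"ry":0,"rz":-1,"jaw":-1}
    - {"dx":0,"dy":0,"dz":0,"rx":0,"ry":0,"rz":-1,"jaw":-1}

```text
t: 1.2
eef_pos: [0.267, -0.5922, 0.1866]
tool_rot: [-180.0, -0.0, 74.9]
ft_force: [-0.1, 0.6, -0.3]
finger_gap: 0.0057
```

Emit:
apply_moves:
  rows:
    - {"dx":0,"dy":0,"dz":0,"rx":0,"ry":0,"rz":-1,"jaw":-1}
    - {"dx":0,"dy":0,"dz":0,"rx":0,"ry":0,"rz":-0.85,"jaw":-1}
    - {"dx":1,"dy":0.32,"dz":0,"rx":0,"ry":0,"rz":0,"jaw":-1}
    - {"dx":1,"dy":0.32,"dz":0,"rx":0,"ry":0,"rz":0,"jaw":-1}
    - {"dx":1,"dy":0.32,"dz":0,"rx":0,"ry":0,"rz":0,"jaw":-1}
    - {"dx":1,"dy":0.32,"dz":0,"rx":0,"ry":0,"rz":0,"jaw":-1}
    - {"dx":1,"dy":0.32,"dz":0,"rx":0,"ry":0,"rz":0,"jaw":-1}
    - {"dx":1,"dy":0.32,"dz":0,"rx":0,"ry":0,"rz":0,"jaw":-1}
    - {"dx":1,"dy":0.32,"dz":0,"rx":0,"ry":0,"rz":0,"jaw":-1}
    - {"dx":1,"dy":0.32,"dz":0,"rx":0,"ry":0,"rz":0,"jaw":-1}

```text
t: 2.2
eef_pos: [0.3371, -0.4387, 0.1868]
tool_rot: [-180.0, -0.0, 83.2]
ft_force: [-0.8, 0.1, 0.5]
finger_gap: 0.0002
```

Emit:
apply_moves:
  rows:
    - {"dx":1,"dy":0.32,"dz":0,"rx":0,"ry":0,"rz":0,"jaw":-1}
    - {"dx":1,"dy":0.32,"dz":0,"rx":0,"ry":0,"rz":0,"jaw":-1}
    - {"dx":1,"dy":0.32,"dz":0,"rx":0,"ry":0,"rz":0,"jaw":-1}
    - {"dx":1,"dy":0.32,"dz":0,"rx":0,"ry":0,"rz":0,"jaw":-1}
    - {"dx":1,"dy":0.32,"dz":0,"rx":0,"ry":0,"rz":0,"jaw":-1}
    - {"dx":1,"dy":0.32,"dz":0,"rx":0,"ry":0,"rz":0,"jaw":-1}
    - {"dx":1,"dy":0.32,"dz":0,"rx":0,"ry":0,"rz":0,"jaw":-1}
    - {"dx":1,"dy":0.32,"dz":0,"rx":0,"ry":0,"rz":0,"jaw":-1}
    - {"dx":1,"dy":0.32,"dz":0,"rx":0,"ry":0,"rz":0,"jaw":-1}
    - {"dx":1,"dy":0.32,"dz":0,"rx":0,"ry":0,"rz":0,"jaw":-1}

```text
t: 3.2
eef_pos: [0.4244, -0.2479, 0.1869]
tool_rot: [-180.0, -0.0, 83.2]
ft_force: [0.4, -0.4, -0.2]
finger_gap: 0.0005
```

Emit:
apply_moves:
  rows:
    - {"dx":1,"dy":0.32,"dz":0,"rx":0,"ry":0,"rz":0,"jaw":-1}
    - {"dx":1,"dy":0.32,"dz":0,"rx":0,"ry":0,"rz":0,"jaw":-1}
    - {"dx":1,"dy":0.32,"dz":0,"rx":0,"ry":0,"rz":0,"jaw":-1}
    - {"dx":1,"dy":0.32,"dz":0,"rx":0,"ry":0,"rz":0,"jaw":-1}
    - {"dx":1,"dy":0.32,"dz":0,"rx":0,"ry":0,"rz":0,"jaw":-1}
    - {"dx":1,"dy":0.32,"dz":0,"rx":0,"ry":0,"rz":0,"jaw":-1}
    - {"dx":1,"dy":0.32,"dz":0,"rx":0,"ry":0,"rz":0,"jaw":-1}
    - {"dx":1,"dy":0.32,"dz":0,"rx":0,"ry":0,"rz":0,"jaw":-1}
    - {"dx":1,"dy":0.32,"dz":0,"rx":0,"ry":0,"rz":0,"jaw":-1}
    - {"dx":1,"dy":0.32,"dz":0,"rx":0,"ry":0,"rz":0,"jaw":-1}

```text
t: 4.2
eef_pos: [0.5117, -0.057, 0.1869]
tool_rot: [-180.0, 0.0, 83.2]
ft_force: [0.0, -0.5, 0.7]
finger_gap: 0.0006
```

Emit:
apply_moves:
  rows:
    - {"dx":0.95,"dy":0.29,"dz":0,"rx":0,"ry":0,"rz":0,"jaw":-1}
    - {"dx":0.95,"dy":0.29,"dz":0,"rx":0,"ry":0,"rz":0,"jaw":-1}
    - {"dx":0.95,"dy":0.29,"dz":0,"rx":0,"ry":0,"rz":0,"jaw":-1}
    - {"dx":0.95,"dy":0.29,"dz":0,"rx":0,"ry":0,"rz":0,"jaw":-1}
    - {"dx":0.95,"dy":0.29,"dz":0,"rx":0,"ry":0,"rz":0,"jaw":-1}
    - {"dx":0.95,"dy":0.29,"dz":0,"rx":0,"ry":0,"rz":0,"jaw":-1}
    - {"dx":0.95,"dy":0.29,"dz":0,"rx":0,"ry":0,"rz":0,"jaw":-1}
    - {"dx":0,"dy":0,"dz":0.5,"rx":0,"ry":0,"rz":0,"jaw":-1}
    - {"dx":0,"dy":0,"dz":0.5,"rx":0,"ry":0,"rz":0,"jaw":-1}

```text
t: 5.1
eef_pos: [0.5673, 0.0689, 0.166]
tool_rot: [-179.9, 0.0, 83.2]
ft_force: [-0.2, -1.0, -0.4]
finger_gap: 0.0007
```

Emit:
apply_moves:
  rows:
    - {"dx":0,"dy":0,"dz":0.87,"rx":0,"ry":0,"rz":0,"jaw":-1}
    - {"dx":0,"dy":0,"dz":0.87,"rx":0,"ry":0,"rz":0,"jaw":-1}
    - {"dx":0,"dy":0,"dz":0.87,"rx":0,"ry":0,"rz":0,"jaw":-1}
    - {"dx":0,"dy":0,"dz":0.87,"rx":0,"ry":0,"rz":0,"jaw":-1}
    - {"dx":0,"dy":0,"dz":0,"rx":0,"ry":0,"rz":0,"jaw":-1}

```text
t: 5.6
eef_pos: [0.565, 0.0671, 0.0943]
tool_rot: [-179.6, 0.1, 83.1]
ft_force: [-0.8, 0.9, -0.5]
finger_gap: 0.0005
```

Emit:
apply_moves:
  rows:
    - {"dx":0.65,"dy":0,"dz":0,"rx":0,"ry":0,"rz":0,"jaw":-1}
    - {"dx":0.65,"dy":0,"dz":0,"rx":0,"ry":0,"rz":0,"jaw":-1}
    - {"dx":0.65,"dy":0,"dz":0,"rx":0,"ry":0,"rz":0,"jaw":-1}
    - {"dx":0.65,"dy":0,"dz":0,"rx":0,"ry":0,"rz":0,"jaw":-1}
    - {"dx":0.65,"dy":0,"dz":0,"rx":0,"ry":0,"rz":0,"jaw":-1}
    - {"dx":0.65,"dy":0,"dz":0,"rx":0,"ry":0,"rz":0,"jaw":-1}
    - {"dx":0.65,"dy":0,"dz":0,"rx":0,"ry":0,"rz":0,"jaw":-1}
    - {"dx":0.65,"dy":0,"dz":0,"rx":0,"ry":0,"rz":0,"jaw":-1}
    - {"dx":0.65,"dy":0,"dz":0,"rx":0,"ry":0,"rz":0,"jaw":-1}
    - {"dx":0.65,"dy":0,"dz":0,"rx":0,"ry":0,"rz":0,"jaw":-1}

```text
t: 6.6
eef_pos: [0.5834, 0.1996, 0.0975]
tool_rot: [-180.0, 0.0, 83.2]
ft_force: [-0.7, -0.3, 0.9]
finger_gap: 0.0004
```

Emit:
apply_moves:
  rows:
    - {"dx":0,"dy":0,"dz":0.4,"rx":0,"ry":0,"rz":0,"jaw":-1}
    - {"dx":0,"dy":0,"dz":-0.4,"rx":0,"ry":0,"rz":0,"jaw":-1}
    - {"dx":-1,"dy":0,"dz":0,"rx":0,"ry":0,"rz":0,"jaw":-1}
    - {"dx":-1,"dy":0,"dz":0,"rx":0,"ry":0,"rz":0,"jaw":-1}
    - {"dx":-1,"dy":0,"dz":0,"rx":0,"ry":0,"rz":0,"jaw":-1}
    - {"dx":-1,"dy":0,"dz":0,"rx":0,"ry":0,"rz":0,"jaw":-1}
    - {"dx":-1,"dy":0,"dz":0,"rx":0,"ry":0,"rz":0,"jaw":-1}
    - {"dx":-1,"dy":0,"dz":0,"rx":0,"ry":0,"rz":0,"jaw":-1}
    - {"dx":-1,"dy":0,"dz":0,"rx":0,"ry":0,"rz":0,"jaw":-1}

```text
t: 7.5
eef_pos: [0.5665, 0.0575, 0.0979]
tool_rot: [180.0, 0.0, 83.1]
ft_force: [-0.5, 0.2, -0.6]
finger_gap: 0.0006
```

Emit:
apply_moves:
  rows:
    - {"dx":-0.7,"dy":0,"dz":0,"rx":0,"ry":0,"rz":0,"jaw":-1}
    - {"dx":-0.7,"dy":0,"dz":0,"rx":0,"ry":0,"rz":0,"jaw":-1}
    - {"dx":-0.7,"dy":0,"dz":0,"rx":0,"ry":0,"rz":0,"jaw":-1}
    - {"dx":-0.7,"dy":0,"dz":0,"rx":0,"ry":0,"rz":0,"jaw":-1}
    - {"dx":-0.7,"dy":0,"dz":0,"rx":0,"ry":0,"rz":0,"jaw":-1}
    - {"dx":-0.7,"dy":0,"dz":0,"rx":0,"ry":0,"rz":0,"jaw":-1}
    - {"dx":-0.7,"dy":0,"dz":0,"rx":0,"ry":0,"rz":0,"jaw":-1}
    - {"dx":-0.8,"dy":0,"dz":0,"rx":0,"ry":0,"rz":0,"jaw":-1}
    - {"dx":0,"dy":0,"dz":0.4,"rx":0,"ry":0,"rz":0,"jaw":-1}
    - {"dx":0,"dy":0,"dz":0,"rx":0,"ry":0,"rz":0,"jaw":-1}

```text
t: 8.5
eef_pos: [0.5523, -0.0541, 0.0885]
tool_rot: [-179.9, -0.0, 83.1]
ft_force: [0.2, 0.1, -0.6]
finger_gap: 0.0005
```

Emit:
apply_moves:
  rows:
    - {"dx":-0.5,"dy":0,"dz":-1,"rx":0,"ry":0,"rz":0,"jaw":0.2}
    - {"dx":-1,"dy":0,"dz":-1,"rx":0,"ry":0,"rz":0,"jaw":0.2}
    - {"dx":-1,"dy":0,"dz":-1,"rx":0,"ry":0,"rz":0,"jaw":0.2}
    - {"dx":-1,"dy":0,"dz":-1,"rx":0,"ry":0,"rz":0,"jaw":0.2}
    - {"dx":-1,"dy":0,"dz":-1,"rx":0,"ry":0,"rz":0,"jaw":0.2}
    - {"dx":-1,"dy":0,"dz":0,"rx":0,"ry":0,"rz":0,"jaw":0.2}
    - {"dx":-1,"dy":0,"dz":0,"rx":0,"ry":0,"rz":0,"jaw":0.2}
    - {"dx":-1,"dy":0,"dz":0,"rx":0,"ry":0,"rz":0,"jaw":0.2}

```text
t: 9.3
eef_pos: [0.5355, -0.202, 0.1895]
tool_rot: [180.0, -0.0, 83.3]
ft_force: [0.4, 0.5, -0.1]
finger_gap: 0.0549
```

```bash
cat > m3.py <<'E'
from h import *
a=grab('top','top1')['frame'][155:255,205:345]; b=grab('side','side1')['frame'][145:225,265:365]
a=cv2.resize(a,None,fx=5,fy=5,interpolation=cv2.INTER_CUBIC)
b=cv2.resize(b,None,fx=5,fy=5,interpolation=cv2.INTER_CUBIC)
cv2.imwrite('pics/a1.png',a[:,:,::-1]);cv2.imwrite('pics/b1.png',b[:,:,::-1])
E
python3 m3.py
```

```text
(no output)
```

View pics/a1.png

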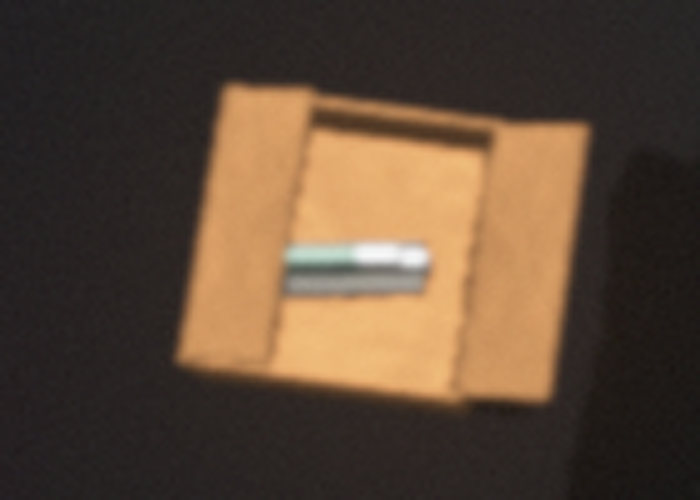

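View pics/b1.png

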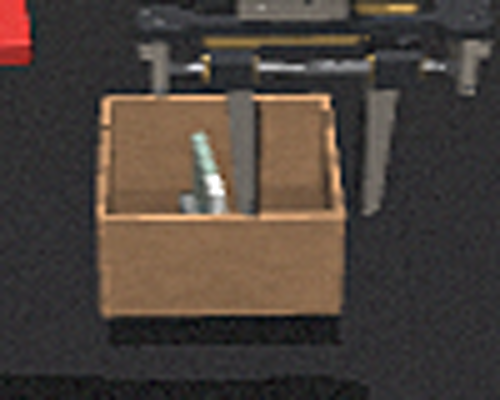

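In the top crop the right flap is folded out (460–590) but the left flap still covers the carton (180–300). The frosted end of the plate is on the right (355–430,255). I'll measure both flap angles.

```bash
cat > m4.py <<'E'
import sys; from h import *
np.set_printoptions(precision=4,suppress=True)
tag=sys.argv[1] if len(sys.argv)>1 else 'top1'
im=pickle.load(open(f'pics/{tag}.pkl','rb')); W=cloud(im)
C=np.array([.524,.081]); cx=np.array([.993,-.117]); cy=np.array([.117,.993])
X=(W[...,:2]-C)@cx; Y=(W[...,:2]-C)@cy; Z=W[...,2]
m=(abs(X)<.07)&(abs(X)>.025)&(Z>.06)
for lo in range(-150,155,10):
    k=m&(Y*1000>=lo)&(Y*1000<lo+10)
    if k.sum()>3: print(lo,k.sum(),np.round(np.percentile(Z[k],[10,50,90])*1000))
E
python3 m4.py top1; echo; python3 m4.py top0
```

```text
-140 36 [109. 112. 116.]
-130 106 [106. 110. 114.]
-120 104 [100. 104. 108.]
-110 106 [ 93.  97. 101.]
-100 98 [86. 91. 95.]
-90 96 [80. 85. 89.]
-80 22 [76. 80. 83.]
20 33 [108. 112. 115.]
30 95 [103. 108. 111.]
40 97 [ 99. 103. 106.]
50 92 [ 92.  96. 100.]
60 93 [87. 91. 95.]
70 91 [81. 85. 90.]
80 32 [76. 81. 85.]

-90 33 [62. 76. 83.]
-80 115 [80. 87. 93.]
-70 115 [ 93.  98. 104.]
-60 120 [102. 109. 114.]
-50 123 [114. 119. 126.]
-40 35 [122. 125. 128.]
20 30 [108. 111. 114.]
30 97 [103. 108. 111.]
40 98 [ 98. 102. 106.]
50 89 [ 92.  96. 100.]
60 93 [88. 92. 95.]
70 97 [82. 85. 90.]
80 34 [76. 81. 85.]
```

Emit:
apply_moves:
  rows:
    - {"dx":1,"dy":0,"dz":0,"rx":0,"ry":0,"rz":0,"jaw":-1}
    - {"dx":1,"dy":0,"dz":0,"rx":0,"ry":0,"rz":0,"jaw":-1}
    - {"dx":1,"dy":0,"dz":0,"rx":0,"ry":0,"rz":0,"jaw":-1}
    - {"dx":1,"dy":0,"dz":0,"rx":0,"ry":0,"rz":0,"jaw":-1}
    - {"dx":1,"dy":0,"dz":0,"rx":0,"ry":0,"rz":0,"jaw":-1}
    - {"dx":1,"dy":0,"dz":0,"rx":0,"ry":0,"rz":0,"jaw":-1}
    - {"dx":1,"dy":0,"dz":0,"rx":0,"ry":0,"rz":0,"jaw":-1}
    - {"dx":1,"dy":0,"dz":0,"rx":0,"ry":0,"rz":0,"jaw":-1}
    - {"dx":1,"dy":0,"dz":0,"rx":0,"ry":0,"rz":0,"jaw":-1}
    - {"dx":1,"dy":0,"dz":0,"rx":0,"ry":0,"rz":0,"jaw":-1}

```text
t: 10.4
eef_pos: [0.5586, -0.0007, 0.1894]
tool_rot: [-180.0, -0.1, 83.3]
ft_force: [-0.3, 0.0, 0.1]
finger_gap: 0.0003
```

Emit:
apply_moves:
  rows:
    - {"dx":1,"dy":0,"dz":0,"rx":0,"ry":0,"rz":0,"jaw":-1}
    - {"dx":1,"dy":0,"dz":0,"rx":0,"ry":0,"rz":0,"jaw":-1}
    - {"dx":1,"dy":0,"dz":0,"rx":0,"ry":0,"rz":0,"jaw":-1}
    - {"dx":1,"dy":0,"dz":0,"rx":0,"ry":0,"rz":0,"jaw":-1}
    - {"dx":0,"dy":0,"dz":0.95,"rx":0,"ry":0,"rz":0,"jaw":-1}
    - {"dx":0,"dy":0,"dz":0.95,"rx":0,"ry":0,"rz":0,"jaw":-1}
    - {"dx":0,"dy":0,"dz":0.95,"rx":0,"ry":0,"rz":0,"jaw":-1}
    - {"dx":0,"dy":0,"dz":0.95,"rx":0,"ry":0,"rz":0,"jaw":-1}
    - {"dx":0,"dy":0,"dz":0.95,"rx":0,"ry":0,"rz":0,"jaw":-1}
    - {"dx":0,"dy":0,"dz":0,"rx":0,"ry":0,"rz":0,"jaw":-1}

```text
t: 11.4
eef_pos: [0.5659, 0.0772, 0.0921]
tool_rot: [-179.7, 0.0, 83.3]
ft_force: [0.3, 0.3, 0.6]
finger_gap: 0.0004
```

Emit:
apply_moves:
  rows:
    - {"dx":0.5,"dy":0,"dz":0,"rx":0,"ry":0,"rz":0,"jaw":-1}
    - {"dx":0.5,"dy":0,"dz":0,"rx":0,"ry":0,"rz":0,"jaw":-1}
    - {"dx":0.5,"dy":0,"dz":0,"rx":0,"ry":0,"rz":0,"jaw":-1}
    - {"dx":0.5,"dy":0,"dz":0,"rx":0,"ry":0,"rz":0,"jaw":-1}
    - {"dx":0.5,"dy":0,"dz":0,"rx":0,"ry":0,"rz":0,"jaw":-1}

```text
t: 11.9
eef_pos: [0.5748, 0.1264, 0.0951]
tool_rot: [180.0, -0.0, 83.2]
ft_force: [0.3, 0.3, -0.6]
finger_gap: 0.0001
```

```bash
python3 -c "
from h import *
b=grab('side','side2')['frame'][125:225,245:365]
cv2.imwrite('pics/b2.png',cv2.resize(b,None,fx=5,fy=5,interpolation=cv2.INTER_CUBIC)[:,:,::-1])
print(robot.state()['eef_pos'])"
```

```text
[0.57470449 0.12855321 0.09510837]
```

View pics/b2.png

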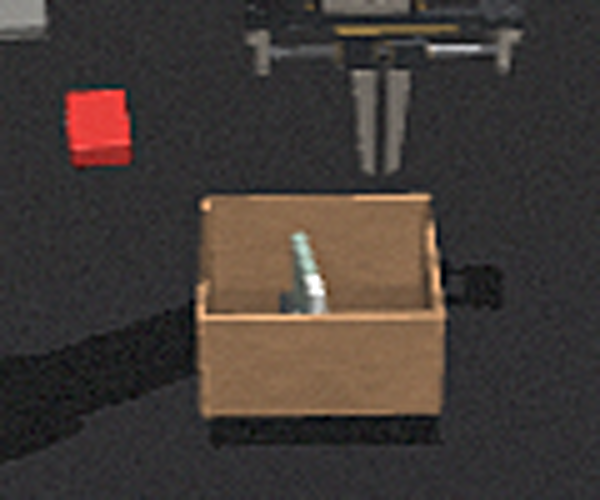

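The side crop shows the carton with its far rim at (320,198) and the fingertips at about (380,172). No flap is visible. I'll project known points into both views to check consistency.

```bash
cat > p.py <<'E'
from h import *
def proj(im,p):
    f=200/np.tan(np.radians(im['vertical_fov'])/2); c=np.linalg.inv(im['pose'])@np.append(p,1)
    return np.array([im['cx']+f*c[0]/-c[2], im['cy']-f*c[1]/-c[2], -c[2]])
E
python3 - <<'E'
from p import *
np.set_printoptions(precision=3,suppress=True)
s=pickle.load(open('pics/side2.pkl','rb')); t=grab('top','top2')
C=np.array([.524,.081]); cx=np.array([.993,-.117]); cy=np.array([.117,.993])
for n,im in(('side',s),('top',t)):
    print(n,'tcp',proj(im,robot.state()['eef_pos']))
    for a in(-1,1):
        for b in(-1,1): print(a,b,proj(im,np.append(C+a*.083*cx+b*.083*cy,.08)))
W=cloud(s)
for v in range(150,210,4): print(v,' '.join('(%d,%d,%d)'%tuple(1000*x) if x[0]==x[0] else '.' for x in W[v,290:336:7]))
cv2.imwrite('pics/a2.png',cv2.resize(t['frame'][155:255,205:345],None,fx=5,fy=5,interpolation=cv2.INTER_CUBIC)[:,:,::-1])
E
python3 m4.py top2
```

```text
side tcp [320.017 164.307   1.629]
-1 -1 [284.04  188.37    1.521]
-1 1 [284.998 164.059   1.659]
1 -1 [333.015 187.745   1.526]
1 1 [329.912 163.564   1.664]
top tcp [257.023 184.302   1.437]
-1 -1 [296.675 234.446   1.426]
-1 1 [240.098 226.623   1.431]
1 -1 [305.019 178.926   1.455]
1 1 [249.538 171.447   1.46 ]
150 (495,429,0) (525,426,0) (554,420,1) (584,419,0) (564,117,159) (589,114,159) (673,406,0)
154 (491,394,0) (521,398,-3) (549,379,4) (579,387,-1) (564,114,144) (636,369,3) (667,372,0)
158 (488,363,-1) (516,356,0) (545,354,0) (574,351,-1) (565,118,126) (631,341,0) (662,348,-6)
162 (484,329,0) (511,315,4) (540,317,0) (569,317,0) (596,307,2) (626,307,0) (654,303,0)
166 (469,168,72) (494,163,73) (519,154,76) (545,152,75) (572,159,69) (596,147,74) (648,273,0)
170 (468,162,59) (493,159,58) (519,156,58) (546,158,55) (572,155,54) (597,148,56) (642,242,-1)
174 (468,168,38) (493,161,40) (514,117,65) (546,160,37) (571,149,41) (598,154,36) (636,209,0)
178 (467,164,23) (493,156,26) (514,116,48) (546,159,19) (571,151,22) (598,148,21) (605,54,78)
182 (467,166,4) (493,166,2) (514,115,31) 
[... 463 characters left out ...]
70,-8,22) (595,-8,19)
206 (450,7,5) (473,-3,11) (498,1,5) (521,-7,9) (546,-5,5) (570,-9,5) (596,-6,1)
-140 38 [109. 113. 116.]
-130 103 [105. 110. 114.]
-120 104 [ 99. 104. 108.]
-110 100 [ 93.  96. 101.]
-100 75 [86. 90. 95.]
-90 86 [ 82.  86. 611.]
-80 60 [ 80. 606. 623.]
-70 72 [583. 610. 627.]
-60 98 [579. 608. 626.]
-50 98 [585. 607. 623.]
-40 98 [588. 606. 619.]
-30 96 [588. 602. 613.]
-20 99 [583. 596. 606.]
-10 125 [513. 586. 595.]
0 174 [469. 527. 583.]
10 156 [496. 525. 570.]
20 132 [507. 524. 558.]
30 96 [502. 515. 541.]
40 74 [489. 509. 523.]
50 67 [486. 491. 512.]
60 84 [252. 488. 504.]
70 122 [ 87. 480. 492.]
80 87 [ 83. 481. 498.]
90 48 [474. 486. 494.]
100 20 [473. 477. 484.]
```

View pics/a2.png

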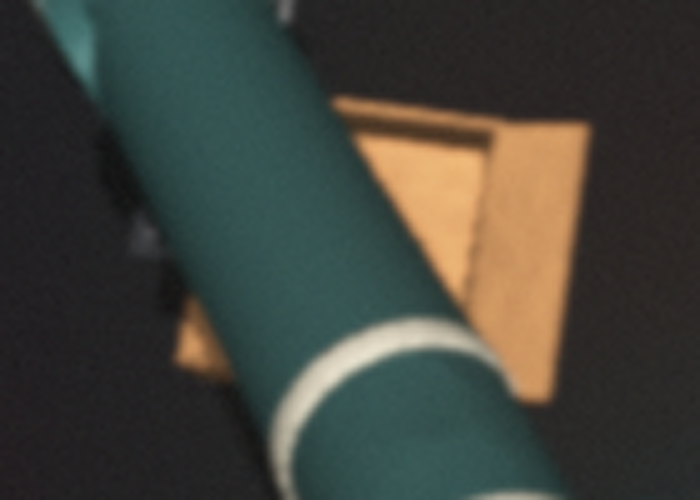

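The top crop shows the arm covering the carton, with the left flap's corner unmoved at (180,360). In the side image the fingertip appears about 5 rows (about 20 mm) above the reported TCP. So the first sweep passed over the lower left flap. I'll repeat it 20 mm lower.

Emit:
apply_moves:
  rows:
    - {"dx":-1,"dy":0,"dz":0,"rx":0,"ry":0,"rz":0,"jaw":-1}
    - {"dx":-1,"dy":0,"dz":0,"rx":0,"ry":0,"rz":0,"jaw":-1}
    - {"dx":-0.8,"dy":0,"dz":0,"rx":0,"ry":0,"rz":0,"jaw":-1}
    - {"dx":0,"dy":0,"dz":0.6,"rx":0,"ry":0,"rz":0,"jaw":-1}
    - {"dx":0,"dy":0,"dz":0.5,"rx":0,"ry":0,"rz":0,"jaw":-1}
    - {"dx":0,"dy":0,"dz":0,"rx":0,"ry":0,"rz":0,"jaw":-1}

```text
t: 12.6
eef_pos: [0.5663, 0.0703, 0.0706]
tool_rot: [-179.8, -0.0, 83.2]
ft_force: [-0.6, -0.7, 0.1]
finger_gap: 0.0004
```

Emit:
apply_moves:
  rows:
    - {"dx":0.6,"dy":0,"dz":0,"rx":0,"ry":0,"rz":0,"jaw":-1}
    - {"dx":0.6,"dy":0,"dz":0,"rx":0,"ry":0,"rz":0,"jaw":-1}
    - {"dx":0.6,"dy":0,"dz":0,"rx":0,"ry":0,"rz":0,"jaw":-1}
    - {"dx":0.6,"dy":0,"dz":0,"rx":0,"ry":0,"rz":0,"jaw":-1}
    - {"dx":0.6,"dy":0,"dz":0,"rx":0,"ry":0,"rz":0,"jaw":-1}

```text
t: 13.1
eef_pos: [0.5742, 0.0967, 0.0745]
tool_rot: [-179.7, 2.8, 82.4]
ft_force: [-16.8, -77.6, 51.7]
finger_gap: 0.0004
```

Run:
```python
from p import *
im=grab('side','side3'); W=cloud(im); e=robot.state()['eef_pos']; print(e,proj(im,e))
b=im['frame'][125:225,245:365]
cv2.imwrite('pics/b3.png',cv2.resize(b,None,fx=5,fy=5,interpolation=cv2.INTER_CUBIC)[:,:,::-1])
```

```text
[0.57373878 0.09626882 0.07474077] [321.13271648 173.49008463   1.61450017]
```

View pics/b3.png

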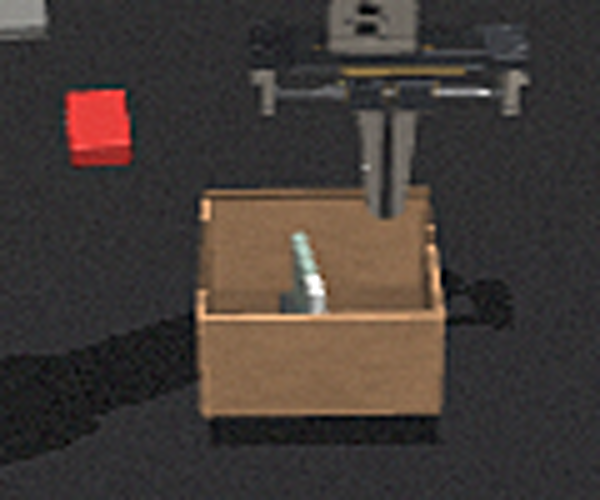

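The side crop shows the fingertip at about (385,217), pressing near the left flap. The wrist reads about 94 N, so the finger is blocked. I'll back off and analyse the depth.

Emit:
apply_moves:
  rows:
    - {"dx":-1,"dy":0,"dz":0,"rx":0,"ry":0,"rz":0,"jaw":-1}
    - {"dx":-1,"dy":0,"dz":0,"rx":0,"ry":0,"rz":0,"jaw":-1}
    - {"dx":0,"dy":0,"dz":0,"rx":0,"ry":0,"rz":0,"jaw":-1}

```text
t: 13.45
eef_pos: [0.5707, 0.0875, 0.0731]
tool_rot: [179.9, 0.1, 83.0]
ft_force: [0.3, 0.6, 0.2]
finger_gap: 0.0005
```

```bash
python3 - <<'E'
from p import *
print(robot.state()['q'],robot.state()['ft_force'])
for tag in('side0','side3'):
    im=pickle.load(open(f'pics/{tag}.pkl','rb')); W=cloud(im); print(tag)
    for v in range(156,176,1): print(v,' '.join('(%d,%d,%d)'%tuple(1000*x) if x[0]==x[0] else '.' for x in W[v,[287,295,305,312,320,323,329,333]]))
im=grab('top','top4')
E
python3 m4.py top4
```

```text
[ 10.6549885   31.73711706 -29.619342   105.80607663  20.66536333
  47.79609437 -36.3703205 ] [0.31052044 0.63025457 0.17408581]
side0
156 (477,379,0) (511,381,-3) (551,368,0) (580,364,0) (613,357,1) (625,356,1) (650,353,1) (668,357,-2)
157 (477,374,-1) (509,362,2) (551,364,-1) (579,357,0) (612,351,0) (626,358,-4) (650,349,-1) (666,348,-1)
158 (475,359,2) (509,369,-6) (550,357,-2) (578,349,0) (611,345,0) (623,339,1) (648,340,-1) (666,345,-5)
159 (475,359,-2) (507,346,1) (548,341,1) (577,343,-1) (609,333,1) (621,331,1) (646,331,0) (663,332,-2)
160 (474,347,0) (506,343,0) (547,333,1) (576,332,0) (609,334,-4) (621,327,-1) (644,317,2) (661,319,0)
161 (473,338,0) (505,328,2) (545,324,1) (575,331,-4) (606,317,0) (619,318,-1) (644,318,-2) (659,310,0)
162 (472,324,2) (504,321,1) (545,318,0) (573,313,0) (606,314,-2) (618,310,0) (643,309,-2) (659,308,-3)
163 (472,327,-3) (503,312,2) (544,310,0) (572,305,0) (605,308,-3) (616,300,0) (642,305,-4) (656,290,2)
164 (453,117,111) (482,115,110) (517,107,111) (541,105,111) (570,102,110) (581,103,109) (602,98,110) (655,288,0)
165 (457,164,80) (487,162,7
[... 3118 characters left out ...]
,38) (591,154,36) (612,148,38) (640,210,0)
175 (456,166,36) (486,161,36) (516,104,68) (549,158,33) (579,151,34) (590,150,34) (614,157,28) (639,201,0)
-140 29 [110. 113. 116.]
-130 70 [105. 110. 113.]
-120 67 [ 98. 104. 600.]
-110 97 [ 94. 101. 609.]
-100 122 [ 88. 576. 612.]
-90 145 [ 83. 577. 613.]
-80 104 [564. 594. 612.]
-70 94 [575. 594. 606.]
-60 95 [574. 588. 600.]
-50 114 [493. 579. 593.]
-40 172 [447. 562. 579.]
-30 161 [491. 551. 567.]
-20 146 [486. 511. 552.]
-10 109 [480. 500. 535.]
0 79 [468. 493. 514.]
10 67 [465. 482. 493.]
20 91 [225. 465. 485.]
30 132 [108. 232. 477.]
40 115 [102. 450. 476.]
50 92 [ 95. 451. 472.]
60 73 [ 88.  96. 458.]
70 43 [82. 86. 90.]
80 23 [78. 80. 84.]
```

The force lay along the flap's own axis, from friction at the edge of the shallow flap, so the push was self-locking. I'll go deeper and push out and up together, so the friction lifts the edge.

Emit:
apply_moves:
  rows:
    - {"dx":-0.2,"dy":0,"dz":0.7,"rx":0,"ry":0,"rz":0,"jaw":-1}
    - {"dx":0,"dy":0,"dz":0.7,"rx":0,"ry":0,"rz":0,"jaw":-1}
    - {"dx":0,"dy":0,"dz":0,"rx":0,"ry":0,"rz":0,"jaw":-1}
    - {"dx":0.4,"dy":0,"dz":0,"rx":0,"ry":0,"rz":0,"jaw":-1}
    - {"dx":0.2,"dy":0,"dz":-0.4,"rx":0,"ry":0,"rz":0,"jaw":-1}
    - {"dx":0.2,"dy":0,"dz":-0.4,"rx":0,"ry":0,"rz":0,"jaw":-1}
    - {"dx":0.2,"dy":0,"dz":-0.4,"rx":0,"ry":0,"rz":0,"jaw":-1}

```text
t: 14.2
eef_pos: [0.5724, 0.1066, 0.0696]
tool_rot: [180.0, -0.1, 83.2]
ft_force: [0.5, -0.4, 0.2]
finger_gap: 0.0002
```

Emit:
apply_moves:
  rows:
    - {"dx":0.3,"dy":0,"dz":-0.2,"rx":0,"ry":0,"rz":0,"jaw":-1}
    - {"dx":0.3,"dy":0,"dz":-0.2,"rx":0,"ry":0,"rz":0,"jaw":-1}
    - {"dx":0.4,"dy":0,"dz":0,"rx":0,"ry":0,"rz":0,"jaw":-1}
    - {"dx":0.4,"dy":0,"dz":0,"rx":0,"ry":0,"rz":0,"jaw":-1}

```text
t: 14.6
eef_pos: [0.5755, 0.1338, 0.0766]
tool_rot: [180.0, -0.0, 83.2]
ft_force: [0.7, -1.7, -0.3]
finger_gap: 0.0006
```

Emit:
apply_moves:
  rows:
    - {"dx":0.4,"dy":0,"dz":0,"rx":0,"ry":0,"rz":0,"jaw":-1}
    - {"dx":0.4,"dy":0,"dz":0,"rx":0,"ry":0,"rz":0,"jaw":-1}
    - {"dx":0.4,"dy":0,"dz":0,"rx":0,"ry":0,"rz":0,"jaw":-1}
    - {"dx":0.4,"dy":0,"dz":0,"rx":0,"ry":0,"rz":0,"jaw":-1}
    - {"dx":0.4,"dy":0,"dz":0,"rx":0,"ry":0,"rz":0,"jaw":-1}
    - {"dx":0.4,"dy":0,"dz":0,"rx":0,"ry":0,"rz":0,"jaw":-1}

```text
t: 15.2
eef_pos: [0.5812, 0.1815, 0.0766]
tool_rot: [180.0, -0.0, 83.2]
ft_force: [0.2, -1.1, 0.4]
finger_gap: 0.0003
```

Emit:
apply_moves:
  rows:
    - {"dx":0.4,"dy":0,"dz":0,"rx":0,"ry":0,"rz":0,"jaw":-1}
    - {"dx":0.2,"dy":0,"dz":0.2,"rx":0,"ry":0,"rz":0,"jaw":-1}
    - {"dx":-0.1,"dy":0,"dz":-0.5,"rx":0,"ry":0,"rz":0,"jaw":-1}
    - {"dx":-0.2,"dy":0,"dz":-1,"rx":0,"ry":0,"rz":0,"jaw":-1}
    - {"dx":-1,"dy":0,"dz":-1,"rx":0,"ry":0,"rz":0,"jaw":-0.2}
    - {"dx":-1,"dy":0,"dz":-1,"rx":0,"ry":0,"rz":0,"jaw":-0.2}
    - {"dx":-1,"dy":0,"dz":-1,"rx":0,"ry":0,"rz":0,"jaw":-0.2}
    - {"dx":-1,"dy":0,"dz":-1,"rx":0,"ry":0,"rz":0,"jaw":-0.2}
    - {"dx":-1,"dy":0,"dz":0,"rx":0,"ry":0,"rz":0,"jaw":-0.2}
    - {"dx":-1,"dy":0,"dz":0,"rx":0,"ry":0,"rz":0,"jaw":-0.2}

```text
t: 16.2
eef_pos: [0.568, 0.0662, 0.1842]
tool_rot: [179.9, 0.0, 83.1]
ft_force: [0.7, -0.1, -0.2]
finger_gap: 0.0366
```

Emit:
apply_moves:
  rows:
    - {"dx":-1,"dy":0,"dz":0,"rx":0,"ry":0,"rz":0,"jaw":-0.2}
    - {"dx":-1,"dy":0,"dz":0,"rx":0,"ry":0,"rz":0,"jaw":-0.2}
    - {"dx":-1,"dy":0,"dz":0,"rx":0,"ry":0,"rz":0,"jaw":-0.2}
    - {"dx":-1,"dy":0,"dz":0,"rx":0,"ry":0,"rz":0,"jaw":-0.2}
    - {"dx":-1,"dy":0,"dz":0,"rx":0,"ry":0,"rz":0,"jaw":-0.2}
    - {"dx":-1,"dy":0,"dz":0,"rx":0,"ry":0,"rz":0,"jaw":-0.2}
    - {"dx":-1,"dy":0,"dz":0,"rx":0,"ry":0,"rz":0,"jaw":-0.2}
    - {"dx":-1,"dy":0,"dz":0,"rx":0,"ry":0,"rz":0,"jaw":-0.2}
    - {"dx":-1,"dy":0,"dz":0,"rx":0,"ry":0,"rz":0,"jaw":-0.2}

```text
t: 17.1
eef_pos: [0.546, -0.1125, 0.1833]
tool_rot: [180.0, 0.0, 83.1]
ft_force: [0.3, 0.6, -0.2]
finger_gap: 0.0367
```

```bash
cat > m5.py <<'E'
from p import *
np.set_printoptions(precision=4,suppress=True)
e=robot.state()['eef_pos']; print(e)
im=grab('top','top5'); s=grab('side','side5'); W=cloud(im); F=im['frame'].astype(int)
print('tcp proj side',proj(s,e),'top',proj(im,e))
C=np.array([.524,.081]); cx=np.array([.993,-.117]); cy=np.array([.117,.993])
X=(W[...,:2]-C)@cx; Y=(W[...,:2]-C)@cy; Z=W[...,2]
m=(abs(X)<.06)&(abs(Y)<.07)&(Z>.05)&(Z<.08)
sat=cv2.cvtColor(im['frame'],cv2.COLOR_RGB2HSV)[...,1]
m&=sat<100
P=W[m]; print('plate top px',len(P),np.median(P,0)); r=cv2.minAreaRect((P[:,:2]*1000).astype(np.float32)); print(r); print(cv2.fitLine((P[:,:2]*1000).astype(np.float32),cv2.DIST_HUBER,0,.01,.01).ravel())
v,u=np.where(m); 
for vv in range(v.min(),v.max()+1): print(vv,[(uu,'%d,%d,%d'%tuple(1000*W[vv,uu]),tuple(F[vv,uu])) for uu in u[v==vv][::6]])
# through text height: rays cut at z=.068
a=cv2.resize(im['frame'][155:255,205:345],None,fx=5,fy=5,interpolation=cv2.INTER_CUBIC)
b=cv2.resize(s['frame'][125:225,245:365],None,fx=5,fy=5,interpolation=cv2.INTER_CUBIC)
cv2.imwrite('pics/ab5.png',cv2.resize(np.vstack([a,np.pad(b,((0,0),(0,100),(0,0)))]),None,fx=.6,fy=.6)[:,:,::-1])
E
python3 m5.py; python3 m4.py top5
```

```text
[ 0.546  -0.1125  0.1833]
tcp proj side [323.8948 178.2766   1.3791] top [339.8919 189.3829   1.3431]
plate top px 112 [0.5166 0.0834 0.0641]
((517.8583374023438, 84.03677368164062), (9.358827590942383, 96.75170135498047), 2.8544304370880127)
[  0.0462  -0.9989 516.8402  86.118 ]
204 [(np.int64(269), '521,93,66', (np.int64(203), np.int64(202), np.int64(182))), (np.int64(275), '521,75,69', (np.int64(207), np.int64(208), np.int64(194))), (np.int64(281), '523,58,63', (np.int64(236), np.int64(232), np.int64(230)))]
205 [(np.int64(256), '517,131,68', (np.int64(230), np.int64(210), np.int64(170))), (np.int64(262), '519,114,61', (np.int64(197), np.int64(215), np.int64(200))), (np.int64(268), '520,97,58', (np.int64(198), np.int64(218), np.int64(202))), (np.int64(274), '517,77,74', (np.int64(198), np.int64(217), np.int64(204))), (np.int64(280), '519,61,65', (np.int64(245), np.int64(245), np.int64(245))), (np.int64(289), '522,35,51', (np.int64(230), np.int64(224), np.int64(219)))]
206 [(np.int64(256), '515,132,65', (np.int64(222), np.int64(208), np.int64(172))), (np.int64(262), '515,113,67', (
[... 580 characters left out ...]
nt64(148))), (np.int64(274), '515,79,55', (np.int64(132), np.int64(150), np.int64(139))), (np.int64(281), '515,59,55', (np.int64(193), np.int64(193), np.int64(192))), (np.int64(287), '516,41,53', (np.int64(229), np.int64(229), np.int64(229)))]
208 [(np.int64(257), '511,130,51', (np.int64(162), np.int64(144), np.int64(114)))]
-150 96 [566. 574. 588.]
-140 74 [110. 117. 562.]
-130 103 [105. 109. 114.]
-120 103 [ 99. 103. 108.]
-110 102 [ 93.  96. 101.]
-100 103 [86. 91. 95.]
-90 102 [80. 85. 89.]
-80 21 [75. 80. 83.]
70 17 [62. 71. 85.]
80 131 [70. 80. 86.]
90 114 [81. 86. 89.]
100 106 [84. 88. 93.]
110 112 [88. 92. 96.]
120 111 [ 92.  96. 100.]
130 113 [ 94.  99. 103.]
140 10 [ 95. 100. 102.]
```

View pics/ab5.png

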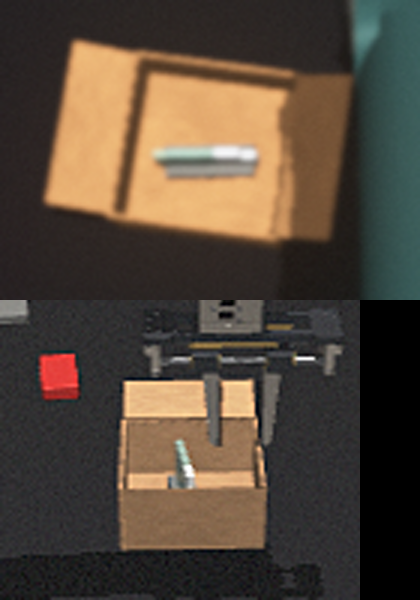

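The combined crop shows both flaps folded outward, at about 2.8 and 2.64 rad. The plate stands free, with the clear end at left (155–210,155) and the frosted end at (215–255,155). Both views put its top at z ≈ 0.067 and x ≈ 0.518. I'll go to the grasp point (0.517, 0.1115), yaw 92.7°.

Emit:
apply_moves:
  rows:
    - {"dx":0,"dy":0,"dz":0,"rx":0,"ry":0,"rz":-1,"jaw":-0.2}
    - {"dx":0,"dy":0,"dz":0,"rx":0,"ry":0,"rz":-1,"jaw":-0.2}
    - {"dx":0,"dy":0,"dz":0,"rx":0,"ry":0,"rz":-0.1,"jaw":-0.2}
    - {"dx":0.94,"dy":-0.08,"dz":0,"rx":0,"ry":0,"rz":0,"jaw":-0.2}
    - {"dx":0.94,"dy":-0.08,"dz":0,"rx":0,"ry":0,"rz":0,"jaw":-0.2}
    - {"dx":0.94,"dy":-0.08,"dz":0,"rx":0,"ry":0,"rz":0,"jaw":-0.2}
    - {"dx":0.94,"dy":-0.08,"dz":0,"rx":0,"ry":0,"rz":0,"jaw":-0.2}
    - {"dx":0.94,"dy":-0.08,"dz":0,"rx":0,"ry":0,"rz":0,"jaw":-0.2}
    - {"dx":0.94,"dy":-0.08,"dz":0,"rx":0,"ry":0,"rz":0,"jaw":-0.2}

```text
t: 18.1
eef_pos: [0.5309, 0.0026, 0.1829]
tool_rot: [180.0, -0.0, 92.7]
ft_force: [0.0, -0.3, -0.0]
finger_gap: 0.0367
```

Emit:
apply_moves:
  rows:
    - {"dx":0.94,"dy":-0.08,"dz":0,"rx":0,"ry":0,"rz":0,"jaw":-0.2}
    - {"dx":0.94,"dy":-0.08,"dz":0,"rx":0,"ry":0,"rz":0,"jaw":-0.2}
    - {"dx":0.94,"dy":-0.08,"dz":0,"rx":0,"ry":0,"rz":0,"jaw":-0.2}
    - {"dx":0.94,"dy":-0.08,"dz":0,"rx":0,"ry":0,"rz":0,"jaw":-0.2}
    - {"dx":0.94,"dy":-0.08,"dz":0,"rx":0,"ry":0,"rz":0,"jaw":-0.2}
    - {"dx":0.94,"dy":-0.08,"dz":0,"rx":0,"ry":0,"rz":0,"jaw":-0.2}
    - {"dx":0,"dy":0,"dz":1,"rx":0,"ry":0,"rz":0,"jaw":-0.2}
    - {"dx":0,"dy":0,"dz":1,"rx":0,"ry":0,"rz":0,"jaw":-0.2}
    - {"dx":0,"dy":0,"dz":0,"rx":0,"ry":0,"rz":0,"jaw":-0.2}

```text
t: 19.0
eef_pos: [0.5139, 0.1134, 0.1407]
tool_rot: [-179.7, 0.0, 92.8]
ft_force: [-0.1, -0.5, -0.2]
finger_gap: 0.0369
```

Emit:
apply_moves:
  rows:
    - {"dx":-0.1,"dy":0.15,"dz":1,"rx":0,"ry":0,"rz":0,"jaw":-0.2}
    - {"dx":0,"dy":0,"dz":1,"rx":0,"ry":0,"rz":0,"jaw":-0.2}
    - {"dx":0,"dy":0,"dz":1,"rx":0,"ry":0,"rz":0,"jaw":-0.2}
    - {"dx":0,"dy":0,"dz":0.8,"rx":0,"ry":0,"rz":0,"jaw":-0.2}
    - {"dx":0,"dy":0,"dz":0.5,"rx":0,"ry":0,"rz":0,"jaw":-0.2}
    - {"dx":0,"dy":0,"dz":0,"rx":0,"ry":0,"rz":0,"jaw":-0.2}

```text
t: 19.6
eef_pos: [0.5186, 0.1114, 0.0562]
tool_rot: [-179.9, 0.0, 92.8]
ft_force: [0.1, 0.1, 0.4]
finger_gap: 0.0371
```

Run:
```python
from p import *
s=grab('side','side6'); e=robot.state()['eef_pos']; print(e,proj(s,e),robot.state()['ft_force'])
cv2.imwrite('pics/b6.png',cv2.resize(s['frame'][135:205,275:345],None,fx=8,fy=8,interpolation=cv2.INTER_CUBIC)[:,:,::-1])
W=cloud(s)
for v in range(160,182): print(v,' '.join('%d:(%d,%d,%d)'%(u,*tuple(1000*W[v,u])) for u in range(297,318,3) if W[v,u,0]==W[v,u,0]))
```

```text
[0.51921312 0.11159796 0.05692618] [305.52419655 176.64594486   1.62993012] [0.76788477 0.88422342 0.52953025]
160 297:(487,97,135) 300:(498,103,131) 303:(519,181,87) 306:(529,172,91) 309:(541,181,85) 312:(540,100,130) 315:(551,100,129)
161 297:(487,99,130) 300:(497,95,132) 303:(517,170,89) 306:(529,176,84) 309:(540,168,88) 312:(540,97,127) 315:(551,101,124)
162 297:(487,95,128) 300:(497,96,127) 303:(518,171,84) 306:(529,170,83) 309:(539,164,86) 312:(541,102,120) 315:(552,105,118)
163 297:(487,101,121) 300:(497,95,124) 303:(517,165,83) 306:(528,164,83) 309:(539,162,83) 312:(540,100,118) 315:(552,105,114)
164 297:(487,97,119) 300:(498,98,118) 303:(516,158,83) 306:(527,158,82) 309:(538,154,83) 312:(541,103,112) 315:(552,106,109)
165 297:(487,98,115) 300:(497,94,116) 303:(516,160,77) 306:(527,155,80) 309:(537,153,80) 312:(541,101,109) 315:(552,103,107)
166 297:(487,98,111) 300:(498,105,106) 303:(516,160,73) 306:(527,162,71) 309:(538,158,73) 312:(540,98,106) 315:(552,103,103)
167 297:(488,110,100) 300:(497,97,107) 303:(516,157,71) 306:(527,161,67) 309:(538,156,69) 312:(540,95,104) 315:(5
[... 1018 characters left out ...]
(504,156,34) 303:(515,158,32) 306:(519,97,67) 309:(538,160,29) 312:(549,157,29) 315:(560,152,31)
177 297:(493,162,27) 300:(505,169,21) 303:(515,156,28) 306:(518,93,66) 309:(538,159,24) 312:(550,159,23) 315:(560,154,25)
178 297:(493,162,22) 300:(504,160,22) 303:(516,165,18) 306:(517,85,66) 309:(538,160,20) 312:(548,150,24) 315:(560,153,22)
179 297:(494,167,15) 300:(504,157,20) 303:(516,163,15) 306:(516,78,67) 309:(538,156,18) 312:(549,155,17) 315:(561,158,15)
180 297:(493,163,13) 300:(504,160,14) 303:(516,163,11) 306:(515,69,68) 309:(538,159,11) 312:(550,158,11) 315:(560,153,13)
181 297:(493,166,6) 300:(504,160,9) 303:(516,165,5) 306:(516,76,60) 309:(538,155,9) 312:(550,157,7) 315:(561,157,6)
```

View pics/b6.png

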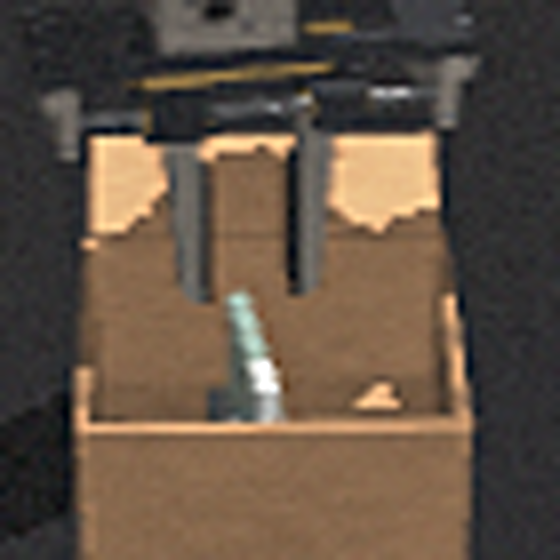

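The fingers straddle the plate's clear end. Tips are at (200,300) and (305,295), with the plate top at (240,295), and the tips are at z ≈ 0.083 against a reported 0.057, so the offset is about 25 mm. I'll continue down.

Emit:
apply_moves:
  rows:
    - {"dx":0,"dy":0,"dz":0.8,"rx":0,"ry":0,"rz":0,"jaw":-0.2}
    - {"dx":0,"dy":0,"dz":0.7,"rx":0,"ry":0,"rz":0,"jaw":-0.2}
    - {"dx":0,"dy":0,"dz":0,"rx":0,"ry":0,"rz":0,"jaw":-0.2}

```text
t: 19.95
eef_pos: [0.5175, 0.1107, 0.0245]
tool_rot: [-179.8, 0.0, 92.8]
ft_force: [-1.1, 0.1, 0.3]
finger_gap: 0.0368
```

Emit:
apply_moves:
  rows:
    - {"dx":0,"dy":0,"dz":0.4,"rx":0,"ry":0,"rz":0,"jaw":-0.2}
    - {"dx":0,"dy":0,"dz":0.3,"rx":0,"ry":0,"rz":0,"jaw":-0.2}
    - {"dx":0,"dy":0,"dz":0,"rx":0,"ry":0,"rz":0,"jaw":-0.2}

```text
t: 20.25
eef_pos: [0.5185, 0.1112, 0.0117]
tool_rot: [-179.9, 0.0, 92.8]
ft_force: [-0.5, 0.6, 0.2]
finger_gap: 0.0367
```

Emit:
apply_moves:
  rows:
    - {"dx":0,"dy":0,"dz":0,"rx":0,"ry":0,"rz":0,"jaw":-1}
    - {"dx":0,"dy":0,"dz":0,"rx":0,"ry":0,"rz":0,"jaw":-1}
    - {"dx":0,"dy":0,"dz":0,"rx":0,"ry":0,"rz":0,"jaw":-1}
    - {"dx":0,"dy":0,"dz":0,"rx":0,"ry":0,"rz":0,"jaw":-1}
    - {"dx":0,"dy":0,"dz":0,"rx":0,"ry":0,"rz":0,"jaw":-1}
  newtons: 30

```text
t: 20.75
eef_pos: [0.5186, 0.1112, 0.0127]
tool_rot: [-180.0, 0.0, 92.8]
ft_force: [-1.2, 0.2, 2.9]
finger_gap: 0.0076
```

Emit:
apply_moves:
  rows:
    - {"dx":0,"dy":0,"dz":-0.2,"rx":0,"ry":0,"rz":0,"jaw":-1}
    - {"dx":0,"dy":0,"dz":-0.4,"rx":0,"ry":0,"rz":0,"jaw":-1}
    - {"dx":0,"dy":0,"dz":-0.6,"rx":0,"ry":0,"rz":0,"jaw":-1}
    - {"dx":0,"dy":0,"dz":-0.8,"rx":0,"ry":0,"rz":0,"jaw":-1}
    - {"dx":0,"dy":0,"dz":-1,"rx":0,"ry":0,"rz":0,"jaw":-1}
    - {"dx":0,"dy":0,"dz":-1,"rx":0,"ry":0,"rz":0,"jaw":-1}
    - {"dx":0,"dy":0,"dz":-1,"rx":0,"ry":0,"rz":0,"jaw":-1}
    - {"dx":0,"dy":0,"dz":-1,"rx":0,"ry":0,"rz":0,"jaw":-1}
    - {"dx":0,"dy":0,"dz":-1,"rx":0,"ry":0,"rz":0,"jaw":-1}
    - {"dx":0,"dy":0,"dz":-1,"rx":0,"ry":0,"rz":0,"jaw":-1}

```text
t: 21.75
eef_pos: [0.5194, 0.1115, 0.175]
tool_rot: [179.9, 0.0, 92.8]
ft_force: [-0.3, 0.5, -1.4]
finger_gap: 0.0075
```

Run:
```python
from p import *
s=grab('side','side7'); print(robot.state())
cv2.imwrite('pics/b7.png',cv2.resize(s['frame'][80:200,260:360],None,fx=5,fy=5,interpolation=cv2.INTER_CUBIC)[:,:,::-1])
```

```text
{'t': 21.8, 'q': array([ 14.46405086,  20.4992728 , -36.82259932, 107.19237368,
        14.68697181,  56.60514494, -25.86326768]), 'qd': array([-0.87865015,  1.45334497,  0.31999323,  0.46211084,  2.29552793,
       -5.2156306 , -2.24306112]), 'effort': array([ 1.12364653e+00, -3.23649573e+01, -3.53441119e+00, -1.82768852e+01,
        1.15171706e-02,  2.38518063e-01,  6.76563650e-03]), 'eef_pos': array([0.52147481, 0.11223776, 0.1781537 ]), 'tool_rot': array([ 1.79575718e+02, -2.51283252e-02,  9.28349483e+01]), 'ft_force': array([0.72919044, 1.00452312, 0.50866369]), 'ft_torque': array([ 0.05914622, -0.2080646 ,  0.02758742]), 'finger_gap': 0.007756786657320326}
```

View pics/b7.png

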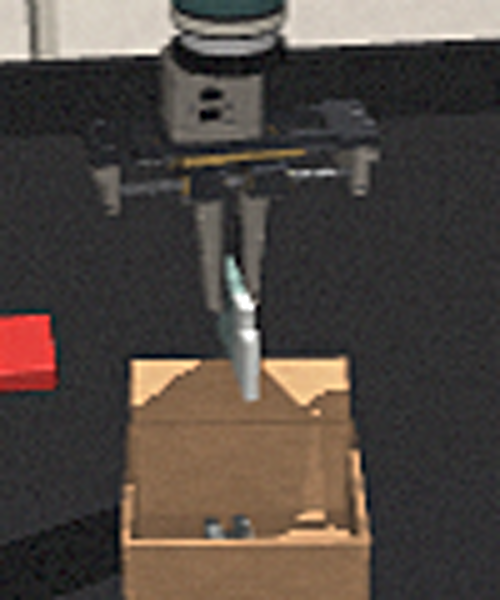

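Picture 11 shows the plate held and clear of the carton at (240,320), with the notched frosted end toward the camera. Now I'll yaw by −30° and carry it toward the envelope.

Emit:
apply_moves:
  rows:
    - {"dx":0,"dy":0,"dz":0,"rx":0,"ry":0,"rz":0.5,"jaw":-1}
    - {"dx":0,"dy":0,"dz":0,"rx":0,"ry":0,"rz":0.9,"jaw":-1}
    - {"dx":0,"dy":0,"dz":0,"rx":0,"ry":0,"rz":0.9,"jaw":-1}
    - {"dx":0,"dy":0,"dz":0,"rx":0,"ry":0,"rz":0.9,"jaw":-1}
    - {"dx":0,"dy":0,"dz":0,"rx":0,"ry":0,"rz":0.9,"jaw":-1}
    - {"dx":0,"dy":0,"dz":0,"rx":0,"ry":0,"rz":0.9,"jaw":-1}
    - {"dx":0,"dy":0,"dz":0,"rx":0,"ry":0,"rz":0.9,"jaw":-1}
    - {"dx":0,"dy":0,"dz":0,"rx":0,"ry":0,"rz":0.65,"jaw":-1}
    - {"dx":-0.4,"dy":0.3,"dz":0,"rx":0,"ry":0,"rz":0,"jaw":-1}
    - {"dx":-0.8,"dy":0.57,"dz":0,"rx":0,"ry":0,"rz":0,"jaw":-1}

```text
t: 22.8
eef_pos: [0.5236, 0.0828, 0.1732]
tool_rot: [180.0, -0.1, 63.0]
ft_force: [0.6, 0.1, -1.5]
finger_gap: 0.0074
```

Emit:
apply_moves:
  rows:
    - {"dx":-0.8,"dy":0.57,"dz":0,"rx":0,"ry":0,"rz":0,"jaw":-1}
    - {"dx":-0.8,"dy":0.57,"dz":0,"rx":0,"ry":0,"rz":0,"jaw":-1}
    - {"dx":-0.8,"dy":0.57,"dz":0,"rx":0,"ry":0,"rz":0,"jaw":-1}
    - {"dx":-0.8,"dy":0.57,"dz":0,"rx":0,"ry":0,"rz":0,"jaw":-1}
    - {"dx":-0.8,"dy":0.57,"dz":0,"rx":0,"ry":0,"rz":0,"jaw":-1}
    - {"dx":-0.8,"dy":0.57,"dz":0,"rx":0,"ry":0,"rz":0,"jaw":-1}
    - {"dx":-0.8,"dy":0.57,"dz":0,"rx":0,"ry":0,"rz":0,"jaw":-1}
    - {"dx":-0.8,"dy":0.57,"dz":0,"rx":0,"ry":0,"rz":0,"jaw":-1}
    - {"dx":-0.8,"dy":0.57,"dz":0,"rx":0,"ry":0,"rz":0,"jaw":-1}
    - {"dx":-0.8,"dy":0.57,"dz":0,"rx":0,"ry":0,"rz":0,"jaw":-1}

```text
t: 23.8
eef_pos: [0.5517, -0.1142, 0.1729]
tool_rot: [180.0, 0.0, 62.8]
ft_force: [0.8, 0.1, -2.0]
finger_gap: 0.0078
```

Emit:
apply_moves:
  rows:
    - {"dx":-0.8,"dy":0.57,"dz":0,"rx":0,"ry":0,"rz":0,"jaw":-1}
    - {"dx":-0.8,"dy":0.57,"dz":0,"rx":0,"ry":0,"rz":0,"jaw":-1}
    - {"dx":-0.8,"dy":0.57,"dz":0,"rx":0,"ry":0,"rz":0,"jaw":-1}
    - {"dx":-0.8,"dy":0.57,"dz":0,"rx":0,"ry":0,"rz":0,"jaw":-1}
    - {"dx":-0.8,"dy":0.57,"dz":0,"rx":0,"ry":0,"rz":0,"jaw":-1}
    - {"dx":-0.8,"dy":0.57,"dz":0,"rx":0,"ry":0,"rz":0,"jaw":-1}
    - {"dx":-0.8,"dy":0.57,"dz":0,"rx":0,"ry":0,"rz":0,"jaw":-1}
    - {"dx":-0.8,"dy":0.57,"dz":0,"rx":0,"ry":0,"rz":0,"jaw":-1}
    - {"dx":-0.8,"dy":0.57,"dz":0,"rx":0,"ry":0,"rz":0,"jaw":-1}
    - {"dx":-0.3,"dy":0.3,"dz":0,"rx":0,"ry":0,"rz":0,"jaw":-1}

```text
t: 24.8
eef_pos: [0.5794, -0.2987, 0.1723]
tool_rot: [180.0, 0.1, 62.6]
ft_force: [0.0, -0.5, -0.9]
finger_gap: 0.0077
```

Emit:
apply_moves:
  rows:
    - {"dx":0,"dy":0,"dz":0,"rx":-0.5,"ry":0,"rz":0,"jaw":-1}
    - {"dx":0,"dy":0,"dz":0,"rx":-0.8,"ry":0,"rz":0,"jaw":-1}
    - {"dx":0,"dy":0,"dz":0,"rx":-0.8,"ry":0,"rz":0,"jaw":-1}
    - {"dx":0,"dy":0,"dz":0,"rx":-0.8,"ry":0,"rz":0,"jaw":-1}
    - {"dx":0,"dy":0,"dz":0,"rx":-0.8,"ry":0,"rz":0,"jaw":-1}
    - {"dx":0,"dy":0,"dz":0,"rx":-0.8,"ry":0,"rz":0,"jaw":-1}
    - {"dx":0,"dy":0,"dz":0,"rx":-0.8,"ry":0,"rz":0,"jaw":-1}
    - {"dx":0,"dy":0,"dz":0,"rx":-0.8,"ry":0,"rz":0,"jaw":-1}

```text
t: 25.6
eef_pos: [0.5799, -0.295, 0.1729]
tool_rot: [151.9, -0.0, 62.8]
ft_force: [0.3, -0.1, -1.8]
finger_gap: 0.0077
```

Emit:
apply_moves:
  rows:
    - {"dx":0,"dy":0,"dz":0,"rx":-0.8,"ry":0,"rz":0,"jaw":-1}
    - {"dx":0,"dy":0,"dz":0,"rx":-0.8,"ry":0,"rz":0,"jaw":-1}
    - {"dx":0,"dy":0,"dz":0,"rx":-0.8,"ry":0,"rz":0,"jaw":-1}
    - {"dx":0,"dy":0,"dz":0,"rx":-0.8,"ry":0,"rz":0,"jaw":-1}
    - {"dx":0,"dy":0,"dz":0,"rx":-0.8,"ry":0,"rz":0,"jaw":-1}
    - {"dx":0,"dy":0,"dz":0,"rx":-0.8,"ry":0,"rz":0,"jaw":-1}
    - {"dx":0,"dy":0,"dz":0,"rx":-0.5,"ry":0,"rz":0,"jaw":-1}
    - {"dx":0,"dy":0,"dz":0,"rx":0,"ry":0,"rz":0,"jaw":-1}

```text
t: 26.4
eef_pos: [0.5697, -0.3056, 0.1669]
tool_rot: [140.3, 1.8, 61.6]
ft_force: [0.7, 0.7, -1.3]
finger_gap: 0.008
```

```bash
cat > f.py <<'E'
from p import *
from scipy.spatial.transform import Rotation as R
np.set_printoptions(precision=3,suppress=True)
st=robot.state(); T=R.from_euler('xyz',st['tool_rot'],degrees=True).as_matrix(); e=st['eef_pos']
print(st['t'],'q',st['q'],'eef',e,'tool\n',T)
fr=e+T@[-.057,0,-.0255]; print('frost pred',fr,'minus env',fr[:2]-[.538,-.343],'normal tilt deg',np.degrees(np.arccos(T[2,1])))
s=grab('side','side8'); t=grab('top','top8')
print(proj(s,fr),proj(t,fr))
for n,im in(('side',s),('top',t)):
    W=cloud(im); F=im['frame'].astype(int)
    m=(np.linalg.norm(W-fr,axis=-1)<.05)&(F.min(2)>90)&(F.max(2)-F.min(2)<40)&(W[...,2]>.08)
    P=W[m]; print(n,m.sum())
    if m.sum()>20:
        c=P.mean(0); V=np.linalg.svd(P-c,full_matrices=False)[2]; print('white pts c',c,'normal',V[2]*np.sign(V[2,2]),'spread',(P-c).std(0))
cv2.imwrite('pics/ab8.png',np.vstack([cv2.resize(s['frame'][180:330,250:450],None,fx=2,fy=2)[:,:,::-1],cv2.resize(t['frame'][130:280,330:530],None,fx=2,fy=2)[:,:,::-1]]))
E
python3 f.py; python3 m4.py top8
```

```text
26.4 q [ 37.879  14.941 -17.351 126.94   95.702   9.544 -97.443] eef [ 0.57  -0.306  0.167] tool
 [[ 0.476  0.686  0.55 ]
 [ 0.879 -0.348 -0.326]
 [-0.032  0.638 -0.769]]
frost pred [ 0.529 -0.347  0.188] minus env [-0.009 -0.004] normal tilt deg 50.32385456200471
[332.505 223.333   1.181] [426.762 197.005   1.333]
side 369
white pts c [ 0.536 -0.342  0.19 ] normal [ 0.657 -0.38   0.652] spread [0.014 0.02  0.013]
top 175
white pts c [ 0.53  -0.34   0.195] normal [ 0.659 -0.354  0.664] spread [0.011 0.015 0.012]
-140 37 [111. 113. 116.]
-130 102 [106. 110. 114.]
-120 103 [ 99. 104. 108.]
-110 103 [ 93.  97. 102.]
-100 99 [86. 91. 94.]
-90 99 [80. 84. 89.]
-80 21 [74. 79. 82.]
70 17 [64. 71. 79.]
80 129 [70. 81. 86.]
90 114 [82. 86. 89.]
100 109 [84. 89. 94.]
110 114 [89. 92. 97.]
120 112 [ 92.  96. 101.]
130 113 [ 94.  99. 102.]
140 9 [ 97. 100. 102.]
```

View pics/ab8.png

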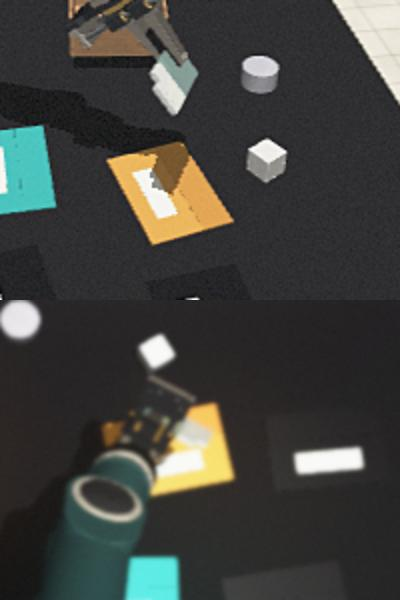

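Picture 12 shows the plate held over the envelope with its label face up. Its tilt is about 50°, within the judged 55° but short of the 45° asked. Joint 6 is near its lower limit (9.5°), so I'll try a small yaw to move away from it.

Emit:
apply_moves:
  rows:
    - {"dx":0,"dy":0,"dz":0,"rx":0,"ry":0.4,"rz":-0.5,"jaw":-1}
    - {"dx":0,"dy":0,"dz":0,"rx":0,"ry":0.4,"rz":-0.5,"jaw":-1}
    - {"dx":0,"dy":0,"dz":0,"rx":0,"ry":0.4,"rz":-0.5,"jaw":-1}
    - {"dx":0,"dy":0,"dz":0,"rx":0,"ry":0,"rz":0,"jaw":-1}

```text
t: 26.9
eef_pos: [0.5687, -0.3099, 0.1677]
tool_rot: [140.5, 1.8, 69.9]
ft_force: [-0.3, -1.1, -1.8]
finger_gap: 0.0077
```

```bash
cat > g.py <<'E'
from p import *
from scipy.spatial.transform import Rotation as R
np.set_printoptions(precision=3,suppress=True)
st=robot.state(); T=R.from_euler('xyz',st['tool_rot'],degrees=True).as_matrix(); e=st['eef_pos']
fr=e+T@[-.057,0,-.0255]; d=np.append(np.array([.538,-.343])-fr[:2],0)
print(st['t'],'q',st['q'],'eef',e,st['tool_rot'],'up in tool',T[2],'frost',fr,'to env (tool)',T.T@d,d,'tilt',np.degrees(np.arccos(T[2,1])),'gap',st['finger_gap'])
E
python3 g.py
```

```text
26.9 q [ 64.274  19.53  -41.885 125.175  90.192   8.838 -77.705] eef [ 0.569 -0.31   0.168] [140.522   1.849  69.886] up in tool [-0.032  0.635 -0.771] frost [ 0.534 -0.357  0.189] to env (tool) [ 0.015 -0.001 -0.001] [0.004 0.014 0.   ] tilt 50.54667441902881 gap 0.007676766780063289
```

Emit:
apply_moves:
  rows:
    - {"dx":0,"dy":0,"dz":0,"rx":-0.6,"ry":0,"rz":0,"jaw":-1}
    - {"dx":0,"dy":0,"dz":0,"rx":-0.6,"ry":0,"rz":0,"jaw":-1}
    - {"dx":0,"dy":0,"dz":0,"rx":-0.6,"ry":0,"rz":0,"jaw":-1}
    - {"dx":0,"dy":0,"dz":0,"rx":0,"ry":0,"rz":0,"jaw":-1}

```text
t: 27.3
eef_pos: [0.566, -0.3074, 0.1627]
tool_rot: [135.3, 2.2, 70.0]
ft_force: [-0.3, -0.2, -2.1]
finger_gap: 0.0076
```

```bash
python3 g.py
```

```text
27.3 q [  76.254   25.737  -55.881  129.007  126.432   17.591 -108.808] eef [ 0.566 -0.307  0.163] [135.291   2.16   70.037] up in tool [-0.038  0.703 -0.71 ] frost [ 0.53  -0.354  0.183] to env (tool) [0.013 0.003 0.002] [0.008 0.011 0.   ] tilt 45.33094019370917 gap 0.007583371545972604
```

Emit:
apply_moves:
  rows:
    - {"dx":0.2,"dy":0.1,"dz":0,"rx":-0.6,"ry":0,"rz":0,"jaw":-1}
    - {"dx":0.2,"dy":0.1,"dz":0,"rx":-0.5,"ry":0,"rz":0,"jaw":-1}
    - {"dx":0.2,"dy":0,"dz":0,"rx":-0.3,"ry":0,"rz":0,"jaw":-1}
    - {"dx":0,"dy":0,"dz":0,"rx":0,"ry":0,"rz":0,"jaw":-1}
    - {"dx":0,"dy":0,"dz":0,"rx":0,"ry":0,"rz":0,"jaw":-1}

```text
t: 27.8
eef_pos: [0.5743, -0.2977, 0.1663]
tool_rot: [128.9, 2.4, 70.1]
ft_force: [-0.4, -0.5, -1.4]
finger_gap: 0.0076
```

```bash
python3 g.py; python3 f.py | tail -6;python3 m4.py top8 | awk '{print $1,$4}' ORS=' '
```

```text
27.8 q [  81.681   33.425  -64.757  132.541  139.794   29.762 -116.924] eef [ 0.574 -0.298  0.166] [128.858   2.373  70.079] up in tool [-0.041  0.778 -0.627] frost [ 0.536 -0.344  0.185] to env (tool) [0.001 0.001 0.001] [0.002 0.001 0.   ] tilt 38.91896805184866 gap 0.007606112301057131
frost pred [ 0.536 -0.344  0.185] minus env [-0.002 -0.001] normal tilt deg 38.91896805184866
[335.133 223.385   1.187] [425.139 194.395   1.338]
side 347
white pts c [ 0.542 -0.337  0.187] normal [ 0.574 -0.22   0.789] spread [0.014 0.021 0.011]
top 205
white pts c [ 0.54  -0.341  0.186] normal [ 0.584 -0.197  0.788] spread [0.014 0.013 0.011]
-140 112. -130 110. -120 98. -110 92. -100 91. -90 85. -80 79. 70 73. 80 81. 90 85. 100 89. 110 92. 120 95. 130 95. 140 97.
```

Emit:
apply_moves:
  rows:
    - {"dx":0,"dy":0,"dz":0,"rx":0,"ry":0,"rz":0,"jaw":-1}
    - {"dx":0,"dy":0,"dz":0,"rx":0,"ry":0,"rz":0,"jaw":-1}
    - {"dx":0,"dy":0,"dz":0,"rx":0,"ry":0,"rz":0,"jaw":-1}
    - {"dx":0,"dy":0,"dz":0,"rx":0,"ry":0,"rz":0,"jaw":-1}

```text
t: 28.3
eef_pos: [0.574, -0.298, 0.1672]
tool_rot: [128.7, 2.3, 70.1]
ft_force: [-0.2, -0.6, -1.1]
finger_gap: 0.0074
```

```bash
python3 g.py
python3 - <<'E'
from h import *
print(robot.state()['qd'])
s0=pickle.load(open('pics/side0.pkl','rb'))
for n,A in(('top',{'disc':(330,355,125,155),'cube':(398,420,146,168),'red':(138,180,238,262)}),('side',{'disc':(368,392,205,230),'cube':(371,396,247,273),'red':(256,274,141,160)})):
    a=pickle.load(open(f'pics/{n}0.pkl','rb'))['frame'].astype(int); b=robot.get_image(n)['frame'].astype(int)
    for k,(u,U,v,V) in A.items(): print(n,k,np.abs(a-b)[v:V,u:U].mean())
E
```

```text
28.3 q [  81.965   33.515  -65.007  132.622  140.038   29.887 -117.044] eef [ 0.574 -0.298  0.167] [128.684   2.334  70.055] up in tool [-0.041  0.78  -0.625] frost [ 0.536 -0.344  0.185] to env (tool) [0.002 0.001 0.001] [0.002 0.001 0.   ] tilt 38.74360683998632 gap 0.007388407502618865
[ 0.01317941  0.19870892 -0.01626101  0.0676371   0.11345428 -0.0382431
 -0.19034943]
top disc 1.0342222222222222
top cube 1.725206611570248
top red 1.1134259259259258
side disc 3.0194444444444444
side cube 2.8076923076923075
side red 63.78265107212476
```

```bash
python3 -c "
from plant import robot
print(robot.job_done())"
```

```text
the job is handed in; nothing more can be done
None
```

I folded both flaps back, gripped the plate by its clear end and lifted it out. At hand-in (about 28 s) I was holding it still over the mustard envelope with the label face up.

**Last checks**
- **Flaps:** depth images put them at about 2.8 rad (left) and 2.64 rad (right). The judged limit is 2.4, but the right flap still slopes up about 30° rather than lying level.
- **Plate position:** the frosted end's centre is 2–8 mm from the envelope's middle, about 0.186 m above the table. The tool pose and both cameras agree to within a few millimetres.
- **Plate tilt:** the label normal is about 38° from vertical, from the tool pose and both cameras. I did not identify the label itself in an image. That it faces up follows from the frosted, notched end's position.
- **Grip:** the opening is about 7.5 mm on the 8 mm glass at 30 N, and the arm is still.
- **Bystanders:** the disc, cube and red case look unchanged from above, and the disc and cube also from the side. The side check of the red case disagreed, probably because the arm was in front of it. I did not check that further.

**What went wrong on the way**
- **Fingertip height:** the tips look 20–25 mm higher in the images than the reported tool position, so the first sweep passed over the left flap.
- **Left flap:** the second push jammed on its edge, with a wrist force of about 94 N (limit 120 N). Pushing out and up together opened it.
- **Tilt:** joint 6 neared its limit at about 50° of tilt. I went past it with a small yaw.

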